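# Raise the drop bolt of a hooded sample chamber with a hooked rod

## Task

Take the hooked rod from its stand, reach it in under the clear roof over the chamber's front, hook it under the red bar of the drop bolt and slide the bolt all the way up; only the rod may touch the bolt. Then hang the rod back in the fork of its stand, upright and resting on its collar, and let go. Leave the tape roll, the vial, the dish and the other things where they are.

Things in the scene. Friction and masses are not known exactly. Their poses are not given: they have to be found in the camera images.
- rod_grip (a point): centre of the orange handle of the hooked rod (about 0.12 kg): a block 18 x 18 mm, 56 mm long along the rod's z. Its lower end meets a dark round collar, 36 mm across and 6 mm thick; under that runs a straight 8 mm steel shank. z = along the rod from hook to handle (up as it hangs); x = the way the hook's prong points.
- hook (a point): the crook of the hooked rod, where the axes of shank and prong meet, 234 mm below rod_grip along the rod. The prong is 8 mm thick, at right angles to the shank, and points along the rod's x; its rounded end is 28 mm from the shank's axis. Axes as rod_grip.
- rod_collar (a point): centre of the underside of the rod's collar, 34 mm below rod_grip, on the rod's axis; this face rests on the fork. Axes as rod_grip.
- fork_seat (a point): where the rod hangs: centre of the fork's slot, level with the fork's top, 235 mm above the table. The slot, 18 mm wide, runs along x and opens to -x (towards the robot); the tines are 8 mm thick and end 30 mm from this point in a lip 4 mm high. Lift the rod 10 mm or more to clear the lip, draw it out along -x; hang it back the same way.
- bolt_bar (a point): middle of the red cross-bar of the bolt's bow handle: 8 mm thick, along the chamber's y, 52 mm clear between its legs, 42 mm in front of the door; 21 mm clear behind it to a steel strip of the bolt. 110 mm above the table when the bolt is down; it rises with the bolt. Axes as chamber.
- bolt (a joint): how far the bolt is raised, m: 0 = down in its keeper, 0.045 = all the way up (stop). It slides straight up with a friction of about 1.6 N, weighs 50 g and stays where it is left.
- chamber: white sample chamber, fixed, 282 mm high, a clear roof over its front, facing right and half to the robot. Origin on the table under the middle of the door's face; x points in, -x out, z up. Body and roof 160 mm wide, body 103 mm deep. 10 mm posts carry the roof 96 mm in front of the door, 72 mm either side of the middle; base 12 mm thick. Bolt guides stand out 22 mm from the door at heights 73-87 and 193-207 mm.
- stand: the fork's stand, fixed; origin on the table under fork_seat, same axes. Foot 120 x 100 mm; post 41 to 55 mm behind the seat (+x), no higher than the fork. The rod may hang turned about its own axis; its prong points to the post, so draw the rod 65 mm out before raising it past the tines.
- hood_edge (a point): middle of the front edge of the hood's clear roof, at its underside, 275 mm above the table, 104 mm in front of the door; the roof with its rail is 8 mm thick. It keeps a vertical rod from the bar; a rod leaning back 27 to 42 degrees (handle out of the hood, towards -x) goes in under it. Axes as chamber.
- tape: blue tape roll, 69 mm across, 24 mm high, loose; origin under its centre. To be left alone.
- vial: small white-capped vial, 23 mm across, 52 mm high, standing loose; origin under its centre. To be left alone.
- dish: shallow round dish, 62 mm across, 14 mm high, loose; origin under its centre. To be left alone.

How it is judged (in metres and radians):
On the way:
1. the bolt is raised all the way (over 38 of 45 mm) by the hooked rod (value of joint bolt above 0.038 m and contact force between bolt and rod above 0.1 N), for 0.1 s.
At the end, for the whole second after the job is handed in: the bolt is still raised over 38 mm of its 45, and the rod hangs at rest in the fork: collar within 18 mm of the seat's centre sideways and 5 mm in height, rod within 0.12 rad of upright (value of joint bolt above 0.038 m and horizontal distance between rod_collar and fork_seat below 0.018 m and z of rod_collar in the frame of fork_seat between -0.005 and 0.005 m and angle between rod_grip's own z axis and vertical below 0.12 rad and linear speed of rod below 0.03 m/s); the robot touches nothing.
It fails at once if robot touches the bolt itself (contact force between any of the fingers, the arm and bolt above 0.5 N).
It fails at once if the tape roll, vial or dish is moved by more than 30 mm, or the vial is tipped over (distance of any of tape, vial, dish from where it was at the start of the episode above 0.03 m or angle between vial's own z axis and vertical above 0.5 rad).
It also fails if it takes over 72 s, if anything falls off the work surface, if the arm or the gripper's body presses on something with over 40 N, if the wrist force passes 120 N, or if a joint passes its speed limit or range.

## Robot

A 6-joint arm with a two-finger parallel gripper is mounted at the origin on a cart in front of the work surface, level with it; the furniture and walls round the work are solid. World frame = base frame: x ahead of the robot, y to its left, z up, the work surface at z = 0. Lengths are in m, angles in degrees, forces in N, time in s.
With the tool pointing down it reaches from about 0.3 to 0.75 m from the base axis. Payload 8.5 kg.
Tool frame: the origin (TCP) lies between the finger pads; the fingertips stand 11 mm ahead of it and the grasp point (between the pads) lies 8 mm behind it (r.tip_reach is the distance from the TCP to the fingertips, in m); z points along the fingers, y is the direction in which the jaws open and shut (so a half turn about z gives the same grasp; the last joint's range is limited). The gripper opens to 88 mm and grips with 3 to 60 N. Pads are 18 mm wide; open, the fingers measure 123 mm over their backs; the gripper's body (75 mm by 187 mm) begins 45 mm behind the grasp point.
Start: joints at [-82.007, 21.807, 74.336, -0, 83.858, -12.336], TCP at [0.191, -0.516, 0.213] pointing down, gripper open.
Joint ranges: [-178.18, 178.18], [-50.72, 133.34], [12.68, 142.11], [-81.47, 261.47], [9.98, 163.14], [-165.26, 165.26]. Speed limits (degrees/s): [136.94, 136.94, 180, 180, 180, 180].

## Interface

Orientations are given as [roll, pitch, yaw] about the fixed x, y, z axes, in that order (R = Rz(yaw) Ry(pitch) Rx(roll)).
In Python, from workcell import r gives the robot as it stands.
- The arm moves only by the tool move_arm, never from a script. Its arguments are lists of equal length, an entry for each row: "rotation": the turn, a rotation vector about the world's x, y, z in rad, a list of three; "slide": the shift along the world's x, y, z in m, a list of three; "fingers": the gripper command: -1 is fully open, 1 is shut, values between are in proportion. In form: {"rotation": [[wx, wy, wz], ...], "slide": [[x, y, z], ...], "fingers": [fingers, ...]}. A call has 1 to 12 rows; each row is the pose to reach, as a shift and turn from the pose commanded when the call began; what a row does not reach only later rows make up. A row lasts 1/8 s, in which the tool goes at most 62.5 mm and 10.7 degrees, less where a joint would pass 70% of its speed; a pose out of reach is approached as far as the arm can. A call with a gripper value outside its range is refused whole. The fingers move at their own pace and stop on an object; "grip_force" is the grip in N (left out, the last holds). Time passes only in rows, so rows that repeat a pose let the fingers close. It gives the time, the measured TCP pose, the force and the opening at its end, in the units of the state.
- r.read_state(): the state, without advancing time (a new reading comes with each control period).
- r.get_image(name): name is "scene" or "top" or "wrist"; returns a dict with "img" (400x640x3 uint8, blue, green, red), "camera_matrix" (3x3 intrinsics, pixels), "R" (3x3) and "t" (3): a world point X has camera coordinates R X + t. Camera axes: x right, y down, z forward; pixel columns grow to the right and rows downward; lengths in m; the calibration is good to about 2 mm. A picture is of the moment at which its call begins. There is no depth.
- r.sign_off(): hands the job in, once; it reports no verdict.
The state is a dict: "time": time; "joint_pos": joint angles; "qd": joint speeds; "joint_torque": joint torques, N m; "position": TCP position; "tcp_rot": TCP orientation; "force": force on the tool from outside, world axes, zero at the start; "ft_torque": the same for the moment, N m; "grip_width": opening from 0.0 (shut) to 1.0 (fully open).
Only numpy, scipy, OpenCV 4.12 (cv2) and the standard library are available. Lean on these libraries where they do the work, as an engineer would, in place of code of your own. Each camera call takes 0.05 s, during which the arm holds its last target.

## Working session

There is one attempt and no reset: what is moved stays moved. The work goes in short steps, Python scripts to look and compute and a tool call to move; the robot and the scene stay as the last step left them, time stands still between calls to the robot, and variables do not carry over. Pictures are saved under pics/ and viewed, and the job is handed in when it is done.

Besides the shell and the picture viewer there is one more tool, called after "Request:" as a command line: name --argument value ..., lists and objects as JSON in quotes. move_arm: Moves the arm, as the interface text tells. Its arguments: {"type":"object","properties":{"rotation":{"type":"array","items":{"type":"array","items":{"type":"number"}}},"slide":{"type":"array","items":{"type":"array","items":{"type":"number"}}},"fingers":{"type":"array","items":{"type":"number"}},"grip_force":{"type":"number"}},"required":["rotation","slide","fingers"]}

```bash
mkdir -p pics; ls; python3 - <<'E'
from workcell import r
import cv2
s=r.read_state();print(s)
for n in ["scene","top","wrist"]:
    d=r.get_image(n);cv2.imwrite(f"pics/{n}0.png",d["img"]);print(n,d["camera_matrix"],d["R"],d["t"])
E
```

```text
pics
{'time': 0.0, 'joint_pos': array([-8.20082843e+01,  2.18412795e+01,  7.43841792e+01, -2.76646883e-04,
        8.38574459e+01, -1.23346075e+01]), 'qd': array([-0.08869724,  0.08962578, -0.07954676, -0.03008397,  0.01312275,
        0.00103972]), 'joint_torque': array([ 1.31672867e-03, -4.37921834e+01, -2.24551982e+01,  7.14215543e-02,
        3.52780509e-02, -9.52100231e-05]), 'position': array([ 0.19101442, -0.51543323,  0.21273846]), 'tcp_rot': array([-1.79918950e+02, -1.74414604e-02,  2.03263407e+01]), 'force': array([ 0.00703961,  0.94436478, -0.52659949]), 'ft_torque': array([-0.00622942, -0.02576962,  0.04025294]), 'grip_width': 0.9988136458851672}
scene [[476.5164895    0.         321.01152735]
 [  0.         476.5164895  196.96567114]
 [  0.           0.           1.        ]] [[ 0.68379191 -0.72967325 -0.00236138]
 [-0.51419478 -0.47956139 -0.71107285]
 [ 0.51771842  0.48744007 -0.70311437]] [-0.31923103  0.46272292  1.21966029]
top [[481.8509115    0.         319.27056459]
 [  0.         481.8509115  197.31097746]
 [  0.           0.           1.        ]] [[-0.32146004 -0.94678772 -0.01601417]
 [-0.73734412  0.26088762 -0.62310617]
 [ 0.59412717 -0.18849578 -0.78197331]] [0.27223203 0.52404868 1.1856557 ]
wrist [[310.11470511   0.         317.81887724]
 [  0.         310.11470511 199.31421368]
 [  0.           0.           1.        ]] [[ 0.3476875  -0.93760913 -0.00159016]
 [-0.88836579 -0.32996837  0.31926024]
 [-0.29986602 -0.10959015 -0.94766575]] [-0.54965293 -0.04403752  0.39151781]
```

View pics/scene0.png

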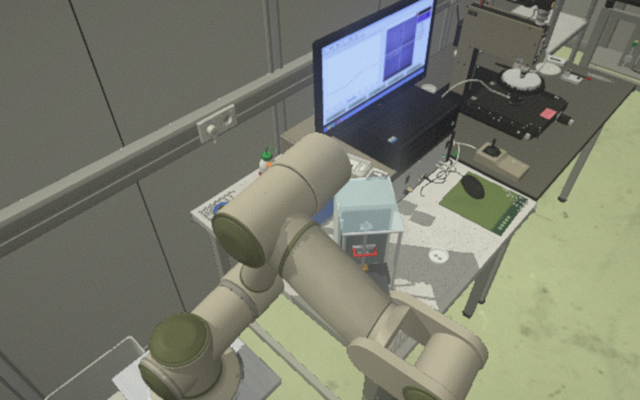

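View pics/top0.png

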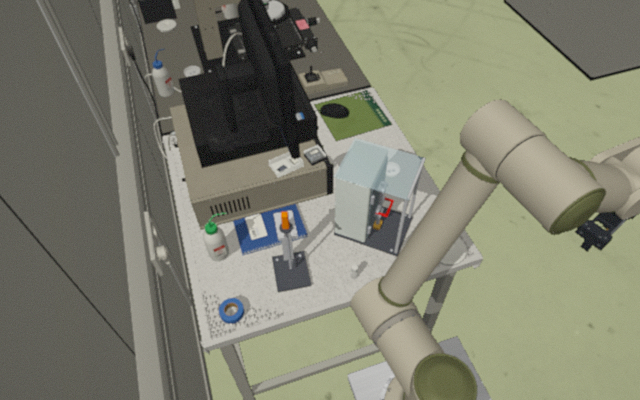

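View pics/wrist0.png

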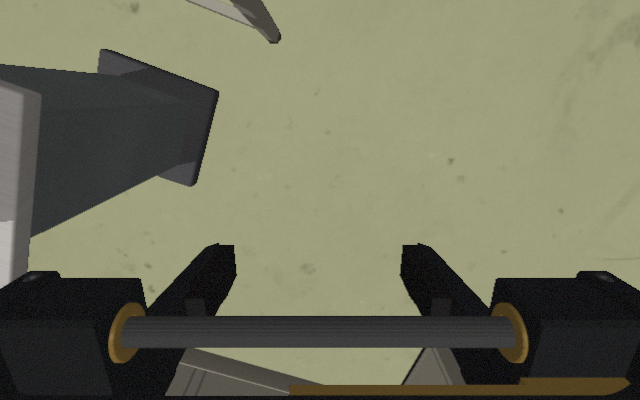

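```bash
cat > h.py <<'E'
import numpy as np, cv2
from workcell import r
def cam(n):
    return r.get_image(n)
def ray(d,u,v):
    K,R,t=[np.array(d[k]) for k in("camera_matrix","R","t")]
    o=-R.T@t; q=R.T@np.linalg.solve(K,[u,v,1.]); return o,q/np.linalg.norm(q)
def onz(d,u,v,z):
    o,q=ray(d,u,v); return o+q*(z-o[2])/q[2]
def proj(d,X):
    K,R,t=[np.array(d[k]) for k in("camera_matrix","R","t")]
    p=K@(R@np.array(X)+t); return p[:2]/p[2]
def two(d1,p1,d2,p2):
    o1,q1=ray(d1,*p1);o2,q2=ray(d2,*p2)
    s=np.linalg.lstsq(np.c_[q1,-q2],o2-o1,rcond=None)[0]
    a=o1+q1*s[0];b=o2+q2*s[1]; return (a+b)/2,np.linalg.norm(a-b)
def crop(d,n,x0,y0,x1,y1,k):
    cv2.imwrite(f"pics/{n}.png",cv2.resize(d["img"][y0:y1,x0:x1],None,fx=k,fy=k,interpolation=cv2.INTER_CUBIC))
E
python3 - <<'E'
from h import *
d=cam("top")
crop(d,"t1",190,130,350,330,3); crop(d,"t2",320,130,480,280,5)
d=cam("scene");crop(d,"s1",280,140,480,310,4)
E
```

```text
(no output)
```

View pics/t1.png

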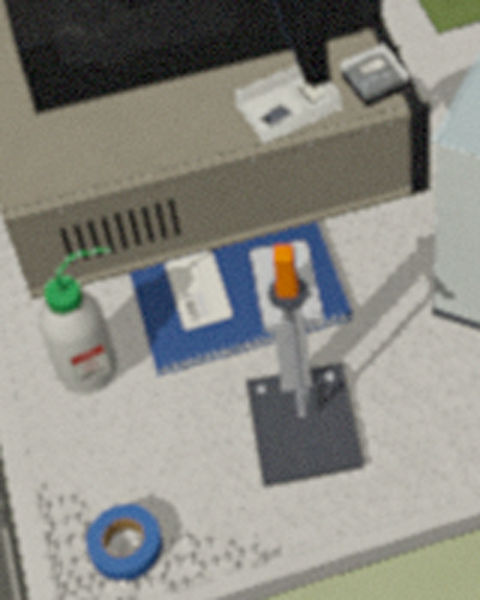

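View pics/t2.png

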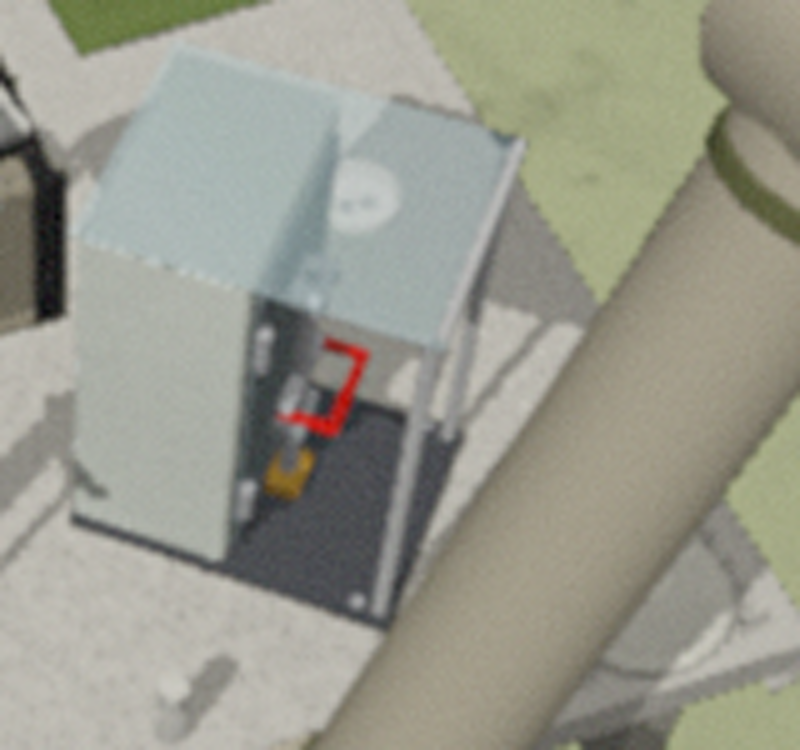

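View pics/s1.png

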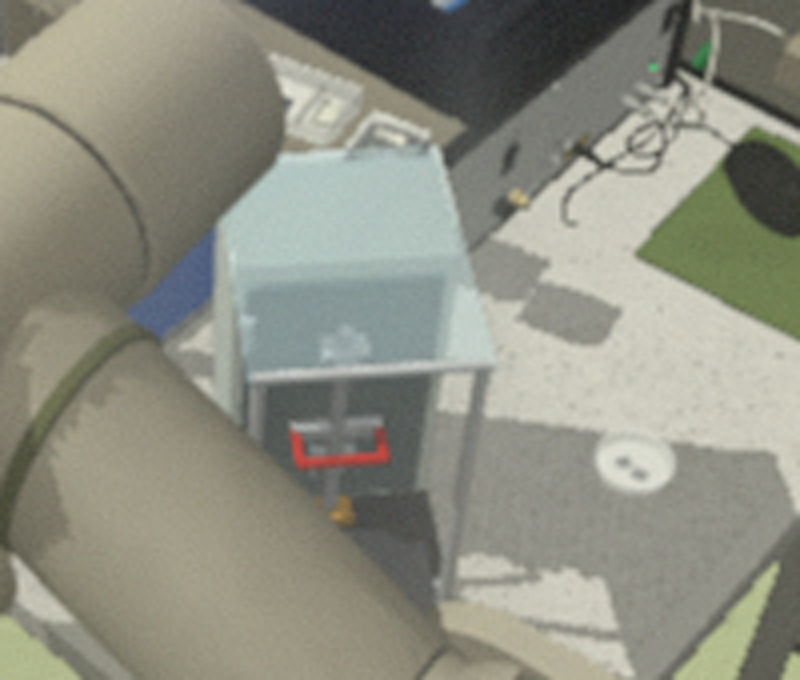

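```bash
python3 - <<'E'
from h import *
np.set_printoptions(precision=4,suppress=True)
d=cam("top");s=cam("scene")
hsv=cv2.cvtColor(d["img"],cv2.COLOR_BGR2HSV)
m=cv2.inRange(hsv,(5,170,150),(18,255,255));m[:,330:]=0
ys,xs=np.nonzero(m);print("orange",len(xs),xs.mean(),ys.mean(),xs.min(),xs.max(),ys.min(),ys.max())
print("grip",onz(d,xs.mean(),ys.mean(),.272))
print("collar",onz(d,286,228.7,.238))
print("foot corners",[onz(d,190+a/3,130+b/3,.008) for a,b in[(248,380),(345,363),(362,466),(266,486)]])
for p in[(393,200.4),(386.6,216)]:print("bar top",onz(d,*p,.112))
for p in[(353.7,255.7),(376.5,254.5)]:print("bar scn",onz(s,*p,.112))
for p in[(424.4,158),(407.4,199.6)]:print("roof front top",onz(d,*p,.283))
for p in[(250,377),(492,364)]:print("roof front scn",onz(s,280+p[0]/4,140+p[1]/4,.279))
for p in[(398,255),(334.4,233.6)]:print("base",onz(d,*p,.01))
for p in[(170,45),(335,100),(85,235),(255,290)]:print("bodytop",onz(d,320+p[0]/5,130+p[1]/5,.282))
print("vial",onz(d,320+172/5,130+690/5,.052),onz(d,320+170/5,130+725/5,.0))
print("tape",onz(d,190+123/3,130+541/3,.024))
print("dish",onz(s,280+635/4,140+463/4,.01),onz(d,320+360/5,130+195/5,.01))
E
```

```text
orange 97 284.4845360824742 220.39175257731958 282 288 212 228
grip [0.4774 0.2136 0.272 ]
collar [0.4752 0.2127 0.238 ]
foot corners [array([0.5488, 0.25  , 0.008 ]), array([0.5356, 0.1515, 0.008 ]), array([0.4188, 0.1715, 0.008 ]), array([0.4288, 0.265 , 0.008 ])]
bar top [ 0.5547 -0.1376  0.112 ]
bar top [ 0.5076 -0.0959  0.112 ]
bar scn [ 0.5053 -0.092   0.112 ]
bar scn [ 0.553  -0.1367  0.112 ]
roof front top [ 0.5448 -0.2081  0.283 ]
roof front top [ 0.4277 -0.1015  0.283 ]
roof front scn [ 0.4322 -0.1072  0.279 ]
roof front scn [ 0.5445 -0.2116  0.279 ]
base [ 0.428  -0.1086  0.01  ]
base [0.5648 0.0457 0.01  ]
bodytop [ 0.68   -0.0531  0.282 ]
bodytop [ 0.6082 -0.1242  0.282 ]
bodytop [0.5611 0.0421 0.282 ]
bodytop [ 0.4954 -0.0288  0.282 ]
vial [0.4073 0.0422 0.052 ] [0.4131 0.0389 0.    ]
tape [0.4098 0.4061 0.024 ]
dish [ 0.7507 -0.2371  0.01  ] [ 0.7524 -0.2342  0.01  ]
```

Request:
move_arm --rotation '[[0, 0, 0], [0, 0, 0], [0, 0, 0], [0, 0, 0.1], [0, 0, 0.2], [0, 0, 0.3], [0, 0, 0.4], [0, 0, 0.5], [0, 0, 0.6], [0, 0, 0.7], [0, 0, 0.8], [0, 0, 0.9]]' --slide '[[0.01, 0.0, 0.05], [0.02, 0.01, 0.1], [0.03, 0.02, 0.15], [0.04, 0.04, 0.2], [0.05, 0.07, 0.24], [0.06, 0.12, 0.26], [0.08, 0.17, 0.26], [0.1, 0.22, 0.26], [0.12, 0.27, 0.26], [0.13, 0.32, 0.26], [0.14, 0.37, 0.26], [0.15, 0.42, 0.26]]' --fingers '[-1, -1, -1, -1, -1, -1, -1, -1, -1, -1, -1, -1]'

```text
time: 1.85
position: [0.3409, -0.0941, 0.4734]
tcp_rot: [180.0, 0.0, 72.1]
force: [0.6, -0.6, -1.0]
grip_width: 1.002
```

Request:
move_arm --rotation '[[0, 0, 0.05], [0, 0, 0.1], [0, 0, 0.17], [0, 0, 0.17], [0, 0, 0.17], [0, 0, 0.17], [0, 0, 0.17], [0, 0, 0.17], [0, 0, 0.17]]' --slide '[[0.01, 0.05, 0], [0.02, 0.1, 0], [0.04, 0.15, 0], [0.06, 0.2, 0], [0.08, 0.25, 0], [0.11, 0.29, -0.02], [0.13, 0.3, -0.05], [0.135, 0.306, -0.06], [0.135, 0.306, -0.06]]' --fingers '[-1, -1, -1, -1, -1, -1, -1, -1, -1]'

```text
time: 2.98
position: [0.4758, 0.2101, 0.4136]
tcp_rot: [-180.0, 0.0, 81.6]
force: [-0.0, -0.4, 0.5]
grip_width: 1.001
```

```bash
python3 - <<'E'
from h import *
print(r.read_state()['joint_pos'])
for n in["wrist","scene","top"]:
    d=cam(n);cv2.imwrite(f"pics/{n}1.png",d["img"])
E
```

```text
[ 1.07728618e+01  1.55036355e+01  5.16346482e+01 -2.70480664e-03
  1.12889566e+02  1.91431054e+01]
```

View pics/wrist1.png

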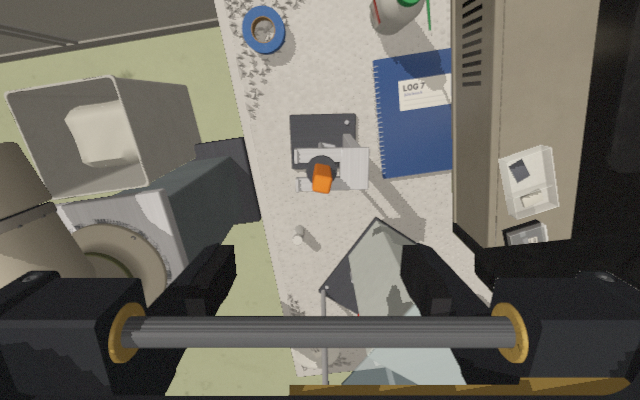

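View pics/scene1.png

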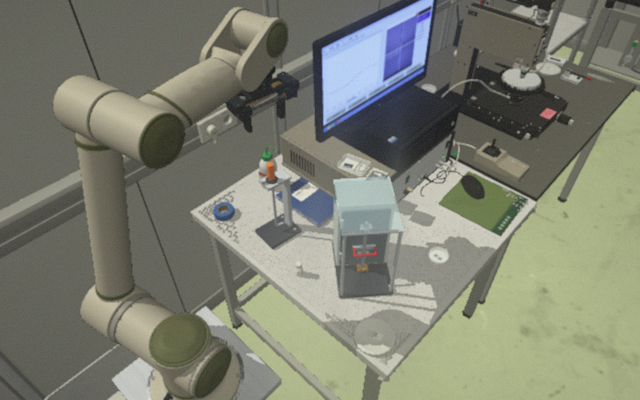

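View pics/top1.png

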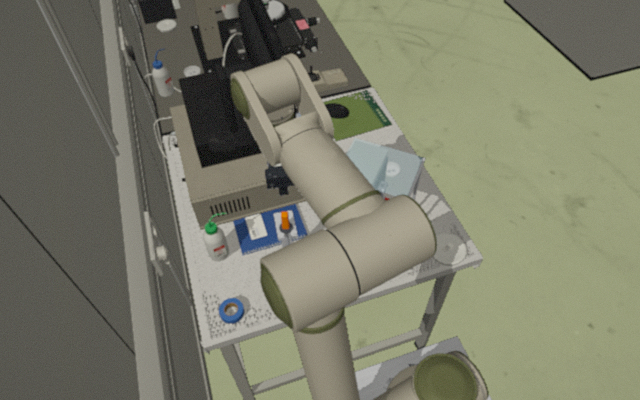

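```bash
python3 - <<'E'
from h import *
np.set_printoptions(precision=4,suppress=True)
w=cam("wrist");s=cam("scene");t=cam("top")
crop(w,"w1",270,100,390,220,6);crop(s,"s2",230,130,420,330,4)
def org(d,x0,x1):
    hsv=cv2.cvtColor(d["img"],cv2.COLOR_BGR2HSV)
    m=cv2.inRange(hsv,(3,150,110),(18,255,255));k=np.zeros_like(m);k[100:260,x0:x1]=m[100:260,x0:x1]
    ys,xs=np.nonzero(k);return k,(xs.mean(),ys.mean()),len(xs)
mw,pw,nw=org(w,290,350);ms,ps,ns=org(s,255,285);mt,pt,nt=org(t,270,300)
print(pw,nw,ps,ns,pt,nt)
print(two(s,ps,t,pt),two(s,ps,w,pw))
print(onz(w,322,160,.238),onz(s,*ps,.269),onz(t,*pt,.269))
print("dish",onz(s,376,336,.007),onz(t,448,247,.007))
c=-np.array(w["R"]).T@np.array(w["t"]);print(c)
E
```

```text
(np.float64(321.1440329218107), np.float64(177.65226337448559)) 486 (np.float64(270.3829787234043), np.float64(170.63829787234042)) 94 (np.float64(284.68224299065423), np.float64(220.45794392523365)) 107
(array([0.4798, 0.2126, 0.268 ]), np.float64(0.00020444171308840113)) (array([0.4791, 0.2104, 0.27  ]), np.float64(0.0017505643403709923))
[0.4829 0.222  0.238 ] [0.479  0.2117 0.269 ] [0.4792 0.2128 0.269 ]
dish [ 0.4028 -0.2648  0.007 ] [ 0.4052 -0.2652  0.007 ]
[0.4877 0.2918 0.5865]
```

View pics/w1.png

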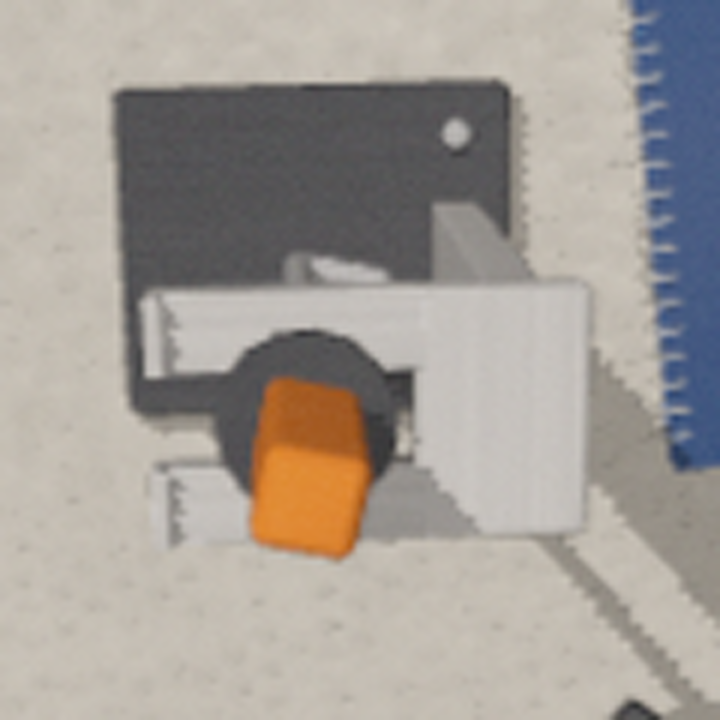

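View pics/s2.png

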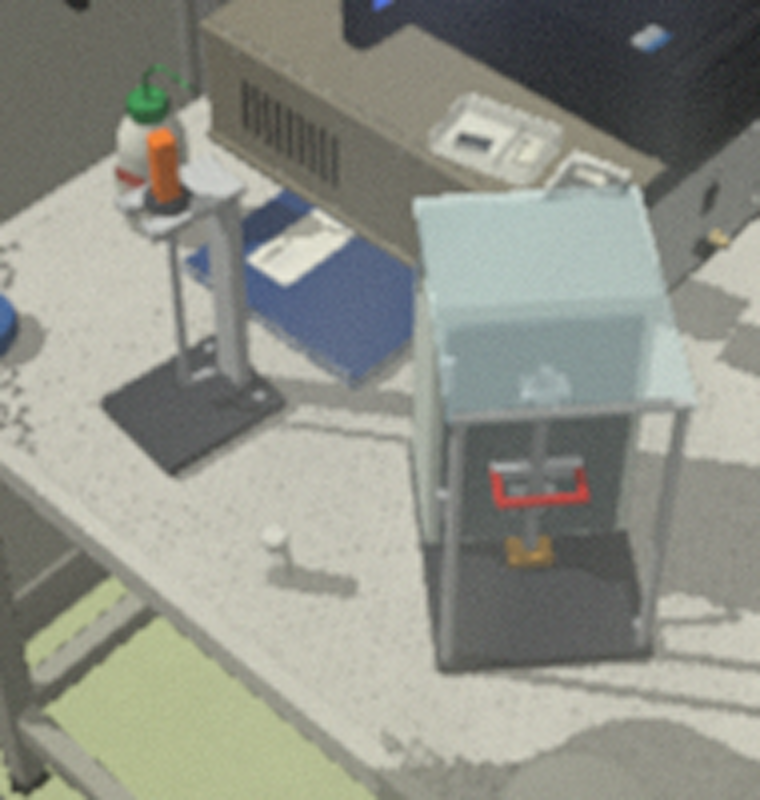

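```bash
python3 - <<'E'
from h import *
np.set_printoptions(precision=4,suppress=True)
w=cam("wrist")
P=lambda a,b,z:onz(w,270+a/6,100+b/6,z)
def hd(p,q):e=q-p;return np.degrees(np.arctan2(e[1],e[0])),np.linalg.norm(e)
z=.235
a,b,c,d=P(150,292,z),P(587,283,z),P(580,533,z),P(158,547,z)
print("fork",a,b,c,d,hd(a,b),hd(d,c),hd(c,b),(a+d)/2)
z=.297
q=[P(*p,z) for p in[(262,443),(372,463),(350,557),(250,540)]]
print("handle",sum(q)/4,[hd(q[i],q[(i+1)%4]) for i in range(4)])
print("prong",hd(P(295,265,.035),P(385,273,.035)),P(295,265,.035))
print("collar",P(307,415,.241))
E
```

```text
fork [0.4544 0.2389 0.235 ] [0.5361 0.2286 0.235 ] [0.5301 0.1798 0.235 ] [0.4475 0.1891 0.235 ] (np.float64(-7.2095954893154275), np.float64(0.08233323957280732)) (np.float64(-6.412574918420474), np.float64(0.08310994867867905)) (np.float64(82.9564163603781), np.float64(0.04911273305401958)) [0.451 0.214 0.235]
handle [0.4799 0.2114 0.297 ] [(np.float64(-18.97455155689639), np.float64(0.017880949246381464)), (np.float64(-110.38394510755616), np.float64(0.016097152416973896)), (np.float64(161.52413272245917), np.float64(0.016497314737047016)), (np.float64(74.5089390811061), np.float64(0.01626592190394985))]
prong (np.float64(-13.443931823940645), np.float64(0.02666617204005835)) [0.4789 0.2103 0.035 ]
collar [0.4805 0.2125 0.241 ]
```

Request:
move_arm --rotation '[[0, 0, -0.08], [0, 0, -0.16], [0, 0, -0.16], [0, 0, -0.16], [0, 0, -0.16], [0, 0, -0.16], [0, 0, -0.16], [0, 0, -0.16]]' --slide '[[0.002, 0.001, 0], [0.004, 0.001, -0.02], [0.004, 0.001, -0.05], [0.004, 0.001, -0.08], [0.004, 0.001, -0.11], [0.004, 0.001, -0.135], [0.004, 0.001, -0.15], [0.004, 0.001, -0.15]]' --fingers '[-1, -1, -1, -1, -1, -1, -1, -1]'

```text
time: 4.32
position: [0.4797, 0.2111, 0.2629]
tcp_rot: [-179.9, 0.0, 72.5]
force: [-0.1, -0.6, 0.9]
grip_width: 1.002
```

```bash
python3 - <<'E'
from h import *
s=r.read_state();print(s['position'],s['tcp_rot'],s['force'])
w=cam("wrist");crop(w,"w2",170,60,470,260,2.6)
s=cam("scene");crop(s,"s3",200,90,330,230,4)
E
```

```text
[0.47974835 0.21108343 0.26290191] [-1.79920116e+02  4.22968302e-02  7.24558376e+01] [-0.05104473 -0.56391142  0.94734187]
```

View pics/w2.png

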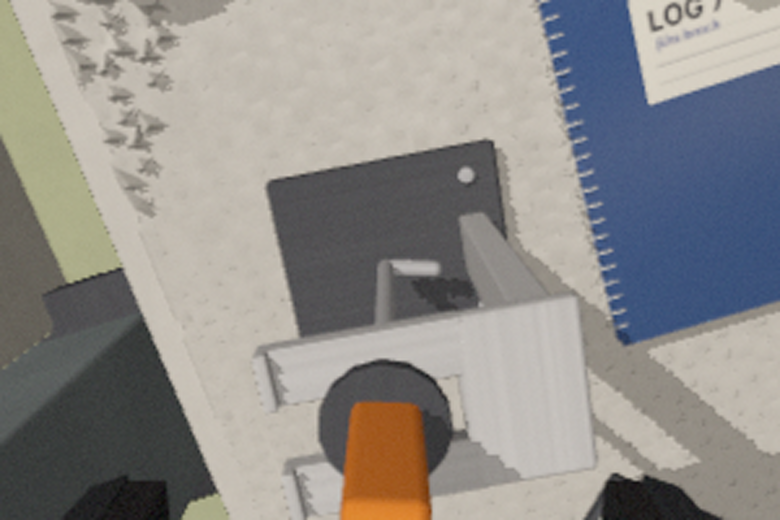

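View pics/s3.png

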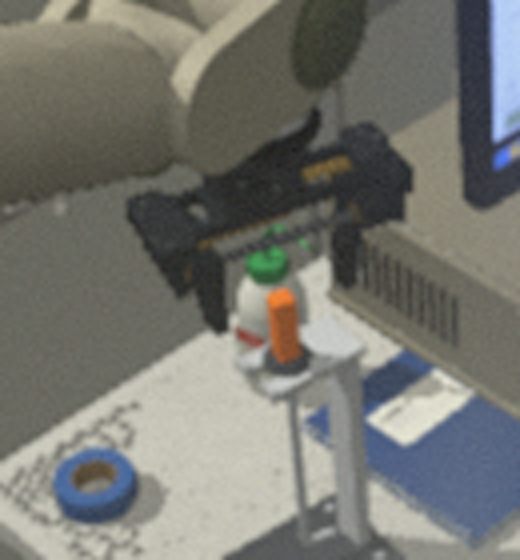

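```bash
python3 - <<'E'
from h import *
s=cam("scene")
f=lambda X:(proj(s,X)-[200,90])*4
c=np.array([.4797,.2115]);e=np.array([np.cos(np.radians(-17.5)),np.sin(np.radians(-17.5))])
for z in(.297,.241,.252,.285):print(z,f([*c,z]),f([*(c+.053*e),z]),f([*(c-.053*e),z]))
w=cam("wrist")
for z in(.297,.252):print(proj(w,[*c,z]),[proj(w,[*(c+k*.044*e),z]) for k in(-1,1)])
crop(w,"w3",120,150,520,350,2)
E
```

```text
0.297 [279.42616616 292.76927237] [345.9235292  269.23971017] [211.10781897 316.94317531]
0.241 [285.3540542  350.71437828] [349.93080589 327.08639647] [219.05925034 374.97097805]
0.252 [284.21607814 339.59066226] [349.16129661 315.97821371] [217.53328914 363.83484777]
0.285 [280.72509767 305.46632794] [346.80135552 281.9114939 ] [212.85067689 329.66217027]
[315.944283   267.02871728] [array([229.54833654, 267.0907536 ]), array([402.30916281, 266.96670326])]
[316.28754001 230.49136136] [array([248.26503304, 230.53503077]), array([384.2907874 , 230.44770433])]
```

View pics/w3.png

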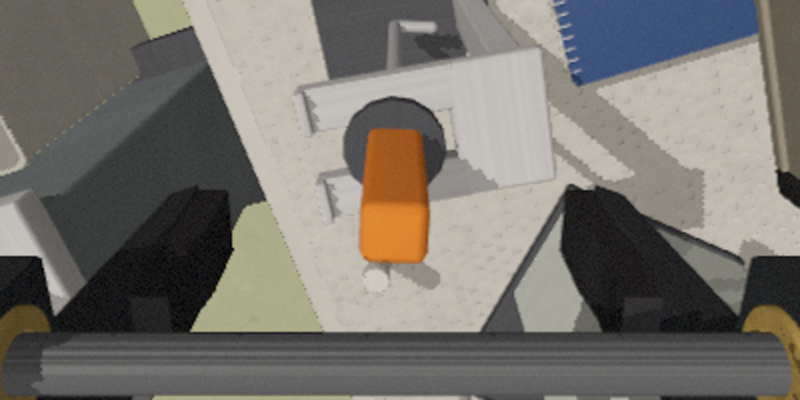

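```bash
python3 - <<'E'
from h import *
print(r.tip_reach)
s=cam("scene");crop(s,"s4",225,110,305,190,8)
t=cam("top");crop(t,"t4",240,160,330,260,6)
E
```

```text
0.011
```

View pics/s4.png

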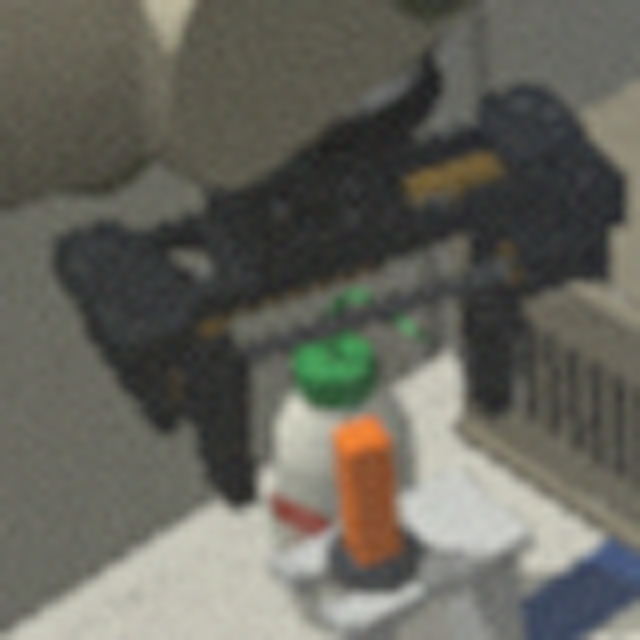

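View pics/t4.png

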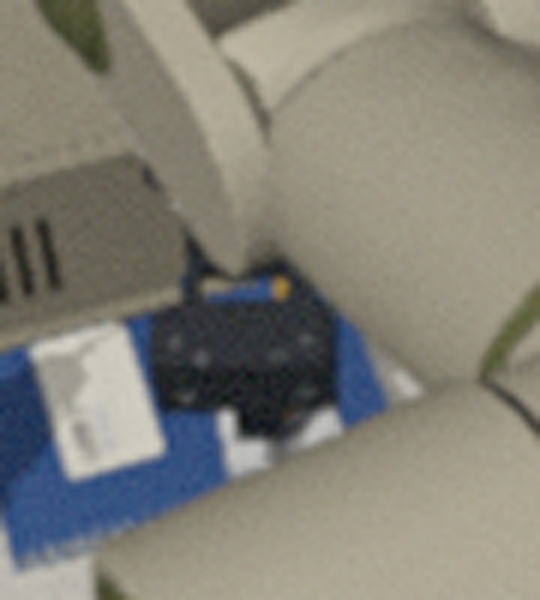

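Request:
move_arm --rotation '[[0, 0, 0], [0, 0, 0], [0, 0, 0], [0, 0, 0], [0, 0, 0], [0, 0, 0]]' --slide '[[0, 0, 0], [0, 0, 0], [0, 0, 0], [0, 0, 0], [0, 0, 0], [0, 0, 0]]' --fingers '[0.3, 0.3, 0.3, 0.3, 0.3, 0.3]'

```text
time: 5.38
position: [0.4801, 0.2113, 0.2633]
tcp_rot: [-180.0, 0.0, 72.5]
force: [-0.3, -0.1, -0.1]
grip_width: 0.36
```

```bash
python3 - <<'E'
from h import *
s=cam("scene");crop(s,"s5",225,110,305,190,8)
w=cam("wrist");crop(w,"w5",120,100,520,350,2)
E
```

```text
(no output)
```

View pics/s5.png

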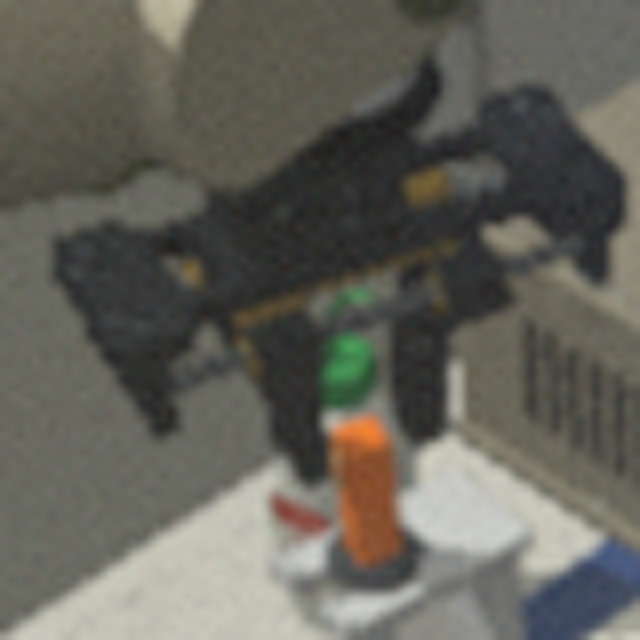

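View pics/w5.png

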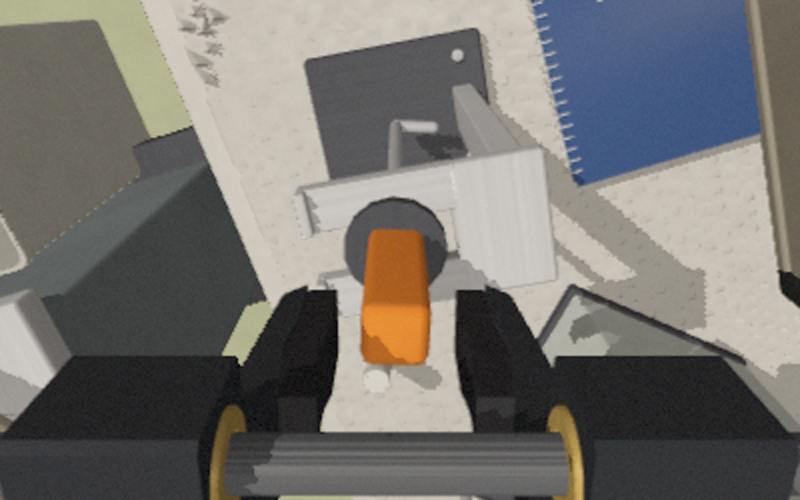

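Request:
move_arm --rotation '[[0, 0, 0], [0, 0, 0], [0, 0, 0]]' --slide '[[0, 0, -0.004], [0, 0, -0.007], [0, 0, -0.007]]' --fingers '[0.3, 0.3, 0.3]'

```text
time: 5.85
position: [0.4799, 0.2113, 0.256]
tcp_rot: [-180.0, 0.0, 72.5]
force: [0.1, -0.0, 0.2]
grip_width: 0.353
```

```bash
python3 - <<'E'
from h import *
s=r.read_state();print(s['position'],s['force'],s['ft_torque'])
E
```

```text
[0.47993369 0.21125645 0.25599851] [ 0.06781908 -0.02579395  0.15392378] [-0.00341391 -0.05162648  0.01588281]
```

Request:
move_arm --rotation '[[0, 0, 0], [0, 0, 0]]' --slide '[[0, 0, -0.002], [0, 0, -0.002]]' --fingers '[0.3, 0.3]'

```text
time: 6.1
position: [0.48, 0.2113, 0.2542]
tcp_rot: [-180.0, 0.0, 72.5]
force: [-0.1, 0.4, -0.2]
grip_width: 0.347
```

Request:
move_arm --rotation '[[0, 0, 0], [0, 0, 0]]' --slide '[[0, 0, -0.002], [0, 0, -0.002]]' --fingers '[0.3, 0.3]'

```text
time: 6.35
position: [0.48, 0.2113, 0.2522]
tcp_rot: [-180.0, 0.0, 72.5]
force: [0.0, -0.2, 0.3]
grip_width: 0.351
```

Request:
move_arm --rotation '[[0, 0, 0], [0, 0, 0]]' --slide '[[0, 0, -0.002], [0, 0, -0.002]]' --fingers '[0.3, 0.3]'

```text
time: 6.6
position: [0.48, 0.2113, 0.2502]
tcp_rot: [-180.0, 0.0, 72.5]
force: [-0.3, 0.1, -0.7]
grip_width: 0.352
```

Request:
move_arm --rotation '[[0, 0, 0], [0, 0, 0]]' --slide '[[0, 0, -0.002], [0, 0, -0.002]]' --fingers '[0.3, 0.3]'

```text
time: 6.85
position: [0.48, 0.2112, 0.2482]
tcp_rot: [-180.0, 0.0, 72.5]
force: [0.0, -0.5, -0.4]
grip_width: 0.352
```

```bash
python3 - <<'E'
from h import *
s=r.read_state();print(s['position'],s['force'],s['ft_torque'])
s=cam("scene");crop(s,"s6",225,110,305,190,8)
w=cam("wrist");crop(w,"w6",120,100,520,350,2)
E
```

```text
[0.48001486 0.21124933 0.24819983] [ 0.04807572 -0.49769928 -0.36107891] [-0.04372935 -0.07058448 -0.0079681 ]
```

View pics/s6.png

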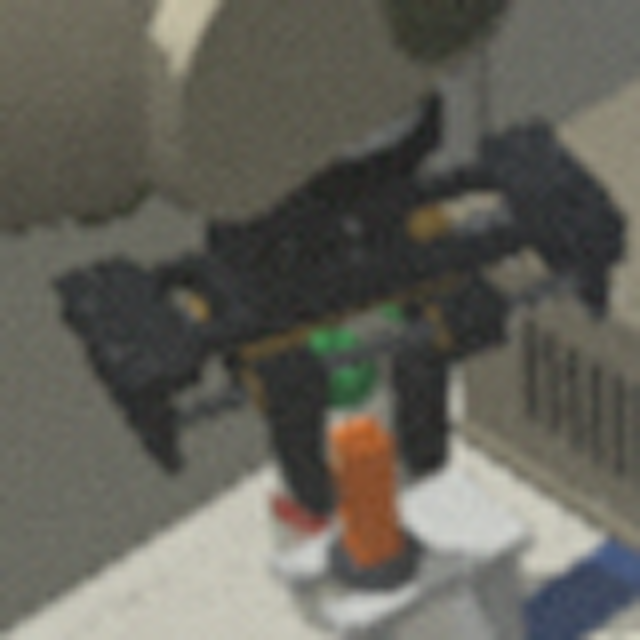

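View pics/w6.png

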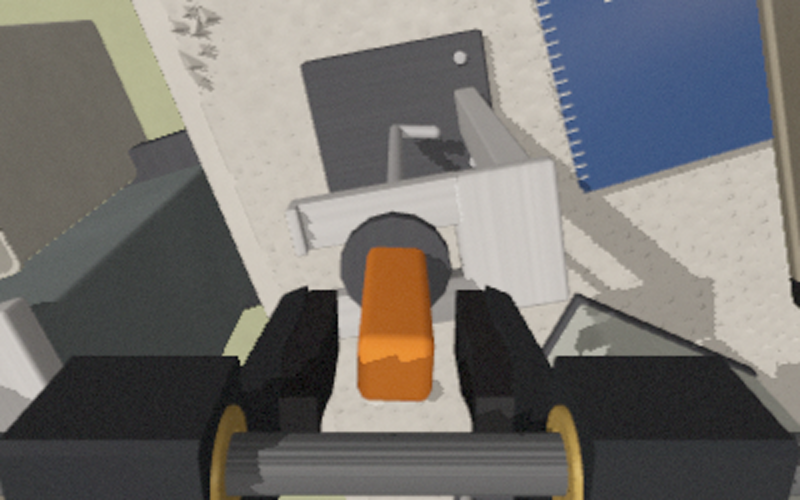

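Request:
move_arm --rotation '[[0, 0, 0], [0, 0, 0], [0, 0, 0], [0, 0, 0], [0, 0, 0]]' --slide '[[0, 0, -0.003], [0, 0, -0.006], [0, 0, -0.009], [0, 0, -0.012], [0, 0, -0.012]]' --fingers '[0.3, 0.3, 0.3, 0.3, 0.3]'

```text
time: 7.58
position: [0.48, 0.2112, 0.2361]
tcp_rot: [-180.0, 0.0, 72.5]
force: [-1.1, 0.2, 0.3]
grip_width: 0.351
```

```bash
python3 - <<'E'
from h import *
s=r.read_state();print(s['position'],s['force'],s['ft_torque'])
s=cam("scene");crop(s,"s7",225,110,305,190,8)
w=cam("wrist");crop(w,"w7",120,100,520,350,2)
E
```

```text
[0.47997437 0.21124341 0.23609742] [-1.09526804  0.23556025  0.25838378] [-0.00263307 -0.08272705 -0.03251054]
```

View pics/s7.png

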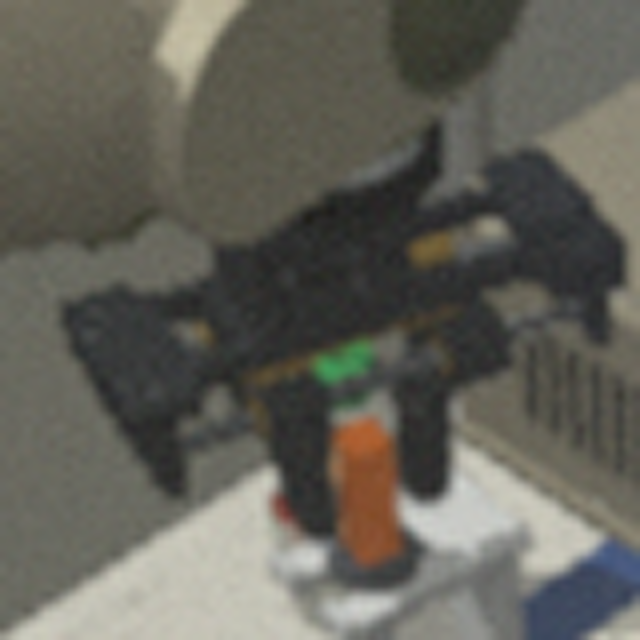

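View pics/w7.png

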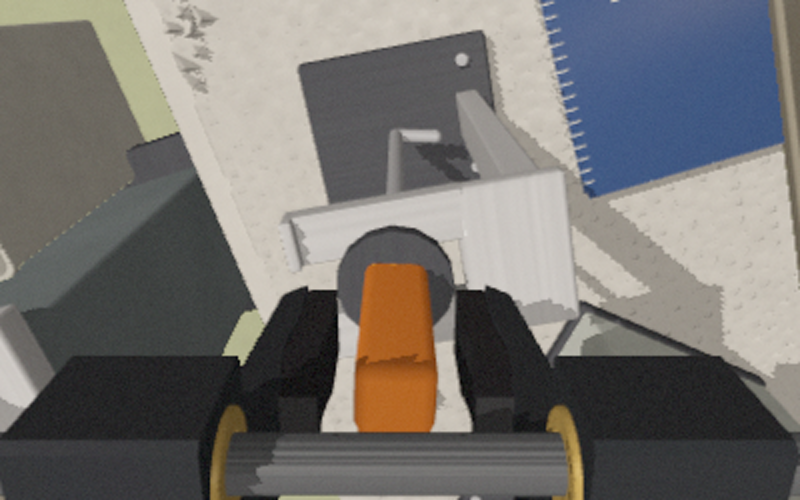

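Request:
move_arm --rotation '[[0, 0, 0], [0, 0, 0], [0, 0, 0], [0, 0, 0], [0, 0, 0], [0, 0, 0]]' --slide '[[0, 0, 0], [0, 0, 0], [0, 0, 0], [0, 0, 0], [0, 0, 0], [0, 0, 0]]' --fingers '[1, 1, 1, 1, 1, 1]' --grip_force 50

```text
time: 8.43
position: [0.4801, 0.2113, 0.2364]
tcp_rot: [180.0, -0.0, 72.5]
force: [-0.3, 0.0, 0.9]
grip_width: 0.196
```

```bash
python3 - <<'E'
from h import *
s=r.read_state();print(s['position'],s['tcp_rot'],s['force'],s['joint_pos'])
w=cam("wrist");crop(w,"w8",120,100,520,350,2)
E
```

```text
[0.48009164 0.21125736 0.23644065] [ 1.79989943e+02 -2.57675016e-03  7.24683050e+01] [-0.30574871  0.02875304  0.87796512] [ 1.08075385e+01  1.83070869e+01  7.58402919e+01 -2.51287965e-03
  8.58425459e+01  2.83394156e+01]
```

View pics/w8.png

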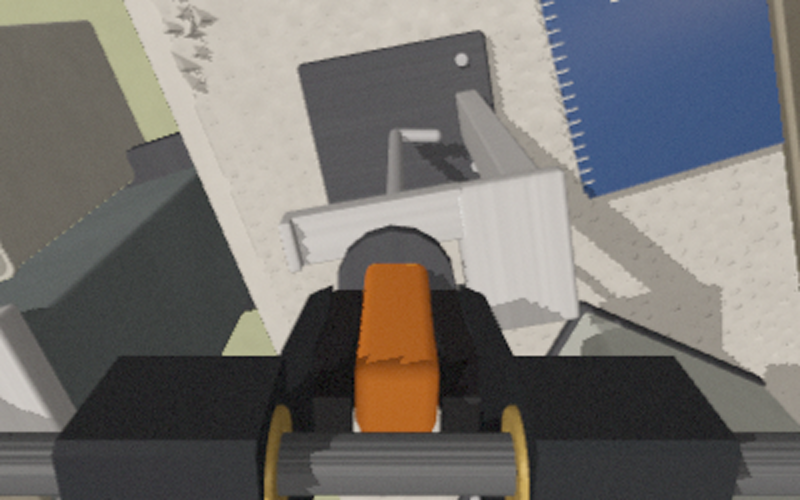

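Request:
move_arm --rotation '[[0, 0, 0], [0, 0, 0], [0, 0, 0], [0, 0, 0], [0, 0, 0], [0, 0, 0], [0, 0, 0], [0, 0, 0], [0, 0, 0], [0, 0, 0], [0, 0, 0], [0, 0, 0]]' --slide '[[0, 0, 0.007], [0, 0, 0.014], [0, 0, 0.016], [-0.015, 0.002, 0.016], [-0.03, 0.004, 0.016], [-0.045, 0.006, 0.016], [-0.06, 0.007, 0.016], [-0.075, 0.009, 0.016], [-0.095, 0.012, 0.016], [-0.105, 0.013, 0.03], [-0.115, 0.01, 0.06], [-0.125, 0.0, 0.09]]' --fingers '[1, 1, 1, 1, 1, 1, 1, 1, 1, 1, 1, 1]'

```text
time: 9.98
position: [0.3544, 0.2114, 0.3282]
tcp_rot: [180.0, -0.0, 72.5]
force: [-0.3, -0.5, -2.3]
grip_width: 0.198
```

```bash
python3 - <<'E'
from h import *
s=r.read_state();print(s['position'],s['force'],s['joint_pos'])
s=cam("scene");crop(s,"s9",180,80,430,330,3)
w=cam("wrist");cv2.imwrite("pics/w9.png",w["img"])
t=cam("top");crop(t,"t9",180,130,480,330,2.6)
E
```

```text
[0.35443773 0.21136559 0.32817311] [-0.25340592 -0.54409052 -2.26297416] [1.42661239e+01 3.74370366e+00 7.97214160e+01 9.89044218e-04
 9.64763723e+01 3.17585012e+01]
```

View pics/s9.png

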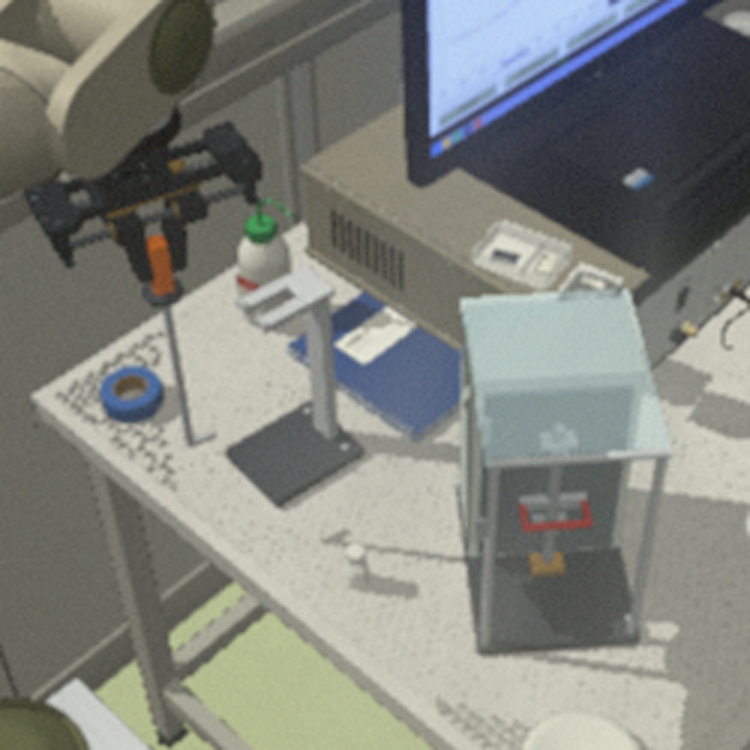

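View pics/w9.png

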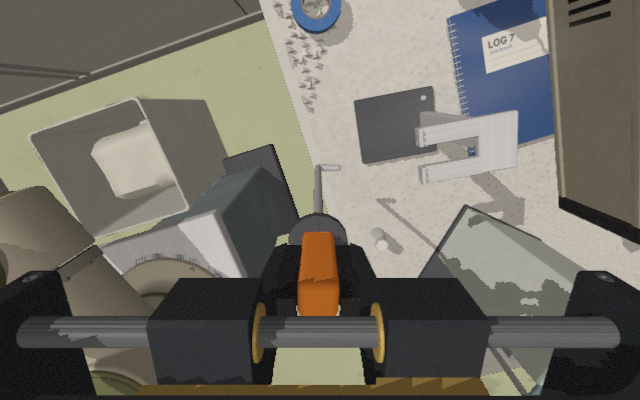

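View pics/t9.png

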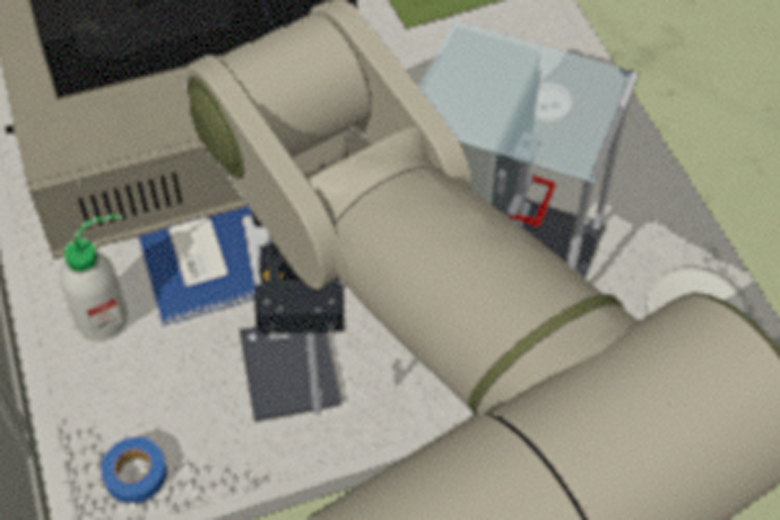

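```bash
python3 - <<'E'
from h import *
s=cam("scene");crop(s,"sr",345,235,385,265,18)
t=cam("top");crop(t,"tr",372,190,402,222,18)
E
```

```text
(no output)
```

View pics/sr.png

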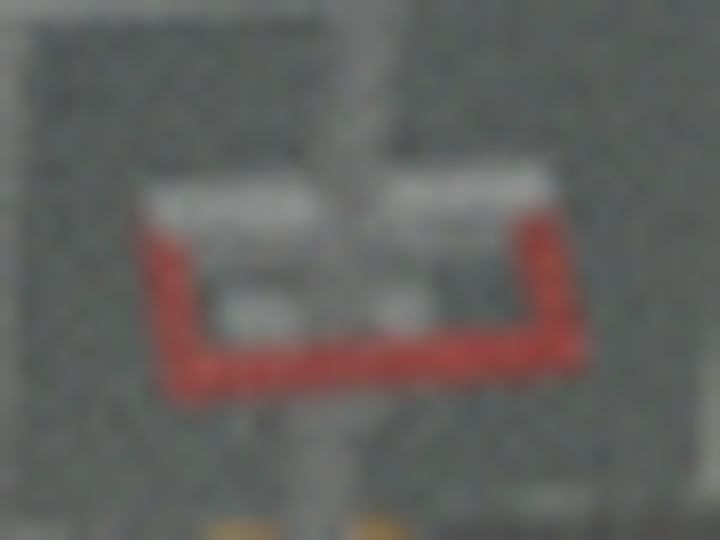

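View pics/tr.png

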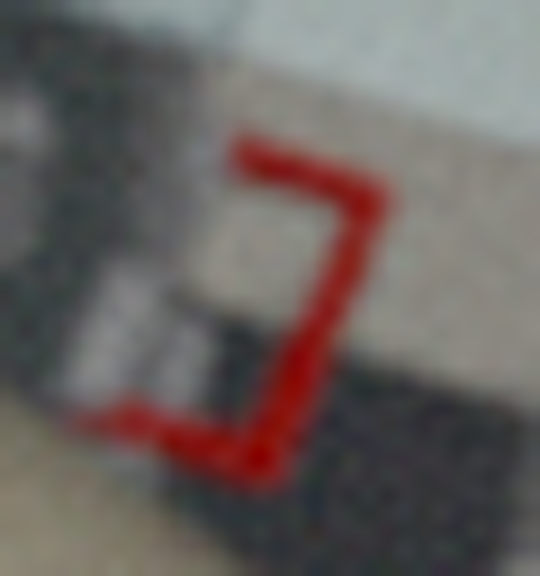

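```bash
python3 - <<'E'
from h import *
np.set_printoptions(precision=4,suppress=True)
s=cam("scene");t=cam("top")
S=lambda a,b:(345+a/18-.5,235+b/18-.5)
T=lambda a,b:(372+a/18-.5,190+b/18-.5)
A,e1=two(s,S(185,380),t,T(262,458));B,e2=two(s,S(570,350),t,T(372,195))
print(A,e1,B,e2,(A+B)/2,np.linalg.norm(A-B),np.degrees(np.arctan2(*(B-A)[1::-1])))
for p,f,d in[((185,380),S,s),((570,350),S,s),((262,458),T,t),((372,195),T,t)]:print(onz(d,*f(*p),.110))
# roof front edge, both posts: full-res edges
cv2.imwrite("pics/roof.png",cv2.resize(t["img"][145:225,385:435],None,fx=10,fy=10,interpolation=cv2.INTER_CUBIC)[:,:])
p=proj(s,[.3544,.2114,.3282-.2014]);q=proj(s,[.3544+.028*.954,.2114-.028*.3,.3282-.2014])
print("hook exp in s9 crop",(p-[180,80])*3,(q-[180,80])*3)
E
```

```text
[ 0.5081 -0.0947  0.1144] 0.003321777774816072 [ 0.5544 -0.1349  0.1127] 0.0015105532338145487 [ 0.5312 -0.1148  0.1136] 0.061349169867216224 -40.94638006342452
[ 0.5089 -0.093   0.11  ]
[ 0.5553 -0.1339  0.11  ]
[ 0.5129 -0.0967  0.11  ]
[ 0.5572 -0.1362  0.11  ]
hook exp in s9 crop [189.5421 440.6319] [215.5776 430.2938]
```

```bash
cat > plan.py <<'E'
from h import *
from scipy.spatial.transform import Rotation as Ro
np.set_printoptions(precision=4,suppress=True)
bar=np.array([.533,-.115,.110]);L=.2014
def frame(al,yaw=48):
    al,y=np.radians([al,yaw]);cx=np.array([np.cos(y),np.sin(y),0]);z=np.array([0,0,1.])
    return cx,np.cos(al)*cx+np.sin(al)*z,-np.sin(al)*cx+np.cos(al)*z
def hook(din,z,al=36): cx,_,_=frame(al);h=bar+cx*din;h[2]=z;return h
def tcp(h,al=36): return h+L*frame(al)[2]
def toolR(al,yaw=48):
    _,rx,rz=frame(al,yaw); zt=-rz; yt=rx; return np.c_[np.cross(yt,zt),yt,zt]
E
python3 - <<'E'
from plan import *
s=r.read_state();R0=Ro.from_euler('xyz',s['tcp_rot'],degrees=True)
for al in(0,36):print((Ro.from_matrix(toolR(al))*R0.inv()).as_rotvec())
print("tilt",(Ro.from_matrix(toolR(36))*Ro.from_matrix(toolR(0)).inv()).as_rotvec())
for n,h in dict(pre=hook(-.14,.10),near=hook(-.06,.08),under=hook(-.005,.08),eng=hook(-.005,.097),up=hook(-.005,.142)).items():print(n,h,tcp(h))
E
```

```text
[ 0.0016 -0.0016  1.1437]
[ 0.1758 -0.6412  1.1042]
tilt [ 0.4669 -0.4204 -0.    ]
pre [ 0.4393 -0.219   0.1   ] [ 0.3601 -0.307   0.2629]
near [ 0.4929 -0.1596  0.08  ] [ 0.4136 -0.2476  0.2429]
under [ 0.5297 -0.1187  0.08  ] [ 0.4504 -0.2067  0.2429]
eng [ 0.5297 -0.1187  0.097 ] [ 0.4504 -0.2067  0.2599]
up [ 0.5297 -0.1187  0.142 ] [ 0.4504 -0.2067  0.3049]
```

Request:
move_arm --rotation '[[0, 0, 0.09], [0, 0, 0.18], [0, 0, 0.27], [0, 0, 0.36], [0, 0, 0.45], [0, 0, 0.54], [0, 0, 0.63], [0, 0, 0.72], [0, 0, 0.81], [0, 0, 0.9], [0, 0, 0.99], [0, 0, 1.08]]' --slide '[[-0.01, -0.03, 0.01], [-0.02, -0.07, 0.02], [-0.03, -0.11, 0.03], [-0.035, -0.15, 0.03], [-0.035, -0.19, 0.03], [-0.035, -0.23, 0.03], [-0.035, -0.27, 0.03], [-0.035, -0.31, 0.03], [-0.035, -0.36, 0.03], [-0.03, -0.4, 0.03], [-0.025, -0.44, 0.03], [-0.02, -0.48, 0.03]]' --fingers '[1, 1, 1, 1, 1, 1, 1, 1, 1, 1, 1, 1]'

```text
time: 11.82
position: [0.3352, -0.2702, 0.3554]
tcp_rot: [180.0, -0.1, 134.5]
force: [0.6, 0.2, -0.7]
grip_width: 0.195
```

```bash
python3 - <<'E'
from plan import *
s=r.read_state();print(s['position'],s['tcp_rot'],s['force'],s['joint_pos'])
R0=Ro.from_euler('xyz',s['tcp_rot'],degrees=True)
for al in(0,36):print((Ro.from_matrix(toolR(al))*R0.inv()).as_rotvec())
print(tcp(hook(-.14,.10))-s['position'])
E
```

```text
[ 0.3352 -0.2702  0.3554] [179.9778  -0.1013 134.4989] [ 0.5713  0.1919 -0.6735] [-54.7149   5.4087  73.5569   0.0058 101.1379 -99.2127]
[-0.0015 -0.001   0.0611]
[ 0.4525 -0.4355  0.0585]
[ 0.0249 -0.0368 -0.0924]
```

Request:
move_arm --rotation '[[0.057, -0.054, 0.007], [0.113, -0.109, 0.015], [0.17, -0.163, 0.022], [0.226, -0.218, 0.029], [0.283, -0.272, 0.037], [0.339, -0.327, 0.044], [0.396, -0.381, 0.051], [0.4525, -0.4355, 0.0585], [0.4525, -0.4355, 0.0585]]' --slide '[[0.003, -0.005, 0], [0.006, -0.01, 0], [0.01, -0.015, 0], [0.013, -0.02, 0], [0.016, -0.025, -0.01], [0.02, -0.03, -0.02], [0.023, -0.034, -0.03], [0.025, -0.037, -0.05], [0.025, -0.037, -0.05]]' --fingers '[1, 1, 1, 1, 1, 1, 1, 1, 1]'

```text
time: 12.95
position: [0.3596, -0.3061, 0.3042]
tcp_rot: [143.9, -0.3, 137.7]
force: [0.1, 0.8, -0.4]
grip_width: 0.199
```

```bash
python3 - <<'E'
from plan import *
s=r.read_state();print(s['position'],s['tcp_rot'],s['force'],s['joint_pos'])
R0=Ro.from_euler('xyz',s['tcp_rot'],degrees=True)
print((Ro.from_matrix(toolR(36))*R0.inv()).as_rotvec())
for n in("scene","top"):
    d=cam(n);cv2.imwrite(f"pics/{n}10.png",d["img"])
    for z in (0,.028):
        p=s['position']-L*(-R0.as_matrix()[:,2])+z*R0.as_matrix()[:,1];print(n,p,proj(d,p))
E
```

```text
[ 0.3596 -0.3061  0.3042] [143.9008  -0.3208 137.7179] [ 0.0888  0.7697 -0.3506] [ -73.2391   14.7672   78.475    31.3963  105.1154 -117.4791]
[-0.005  -0.003   0.0049]
scene [ 0.4387 -0.2177  0.1415] [374.4761 289.4502]
scene [ 0.454 -0.201  0.158] [373.615  278.5663]
top [ 0.4387 -0.2177  0.1415] [436.5223 216.7723]
top [ 0.454 -0.201  0.158] [429.7421 210.8198]
```

View pics/scene10.png

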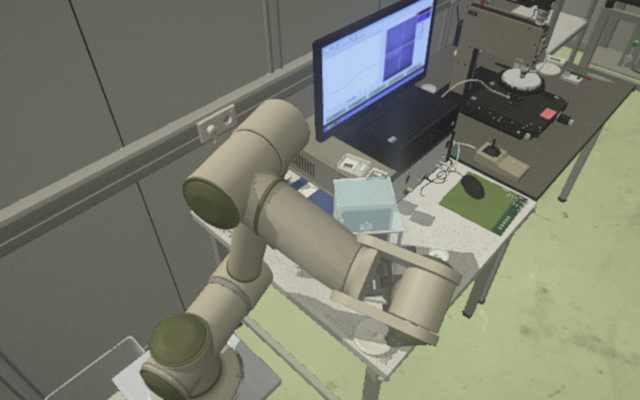

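View pics/top10.png

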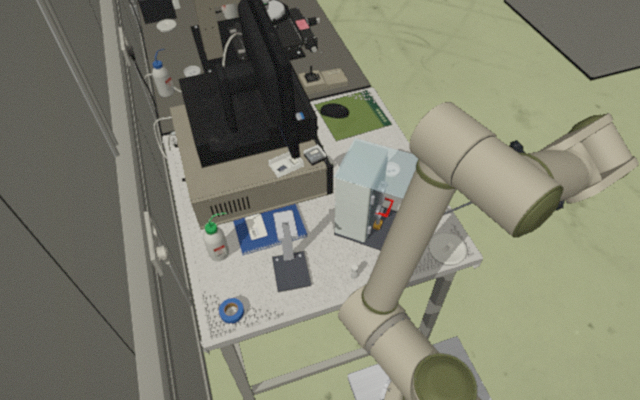

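```bash
python3 - <<'E'
from h import *
w=cam("wrist");cv2.imwrite("pics/w11.png",w["img"])
d=cam("top");crop(d,"t11",360,150,500,260,5.5)
E
```

```text
(no output)
```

View pics/w11.png

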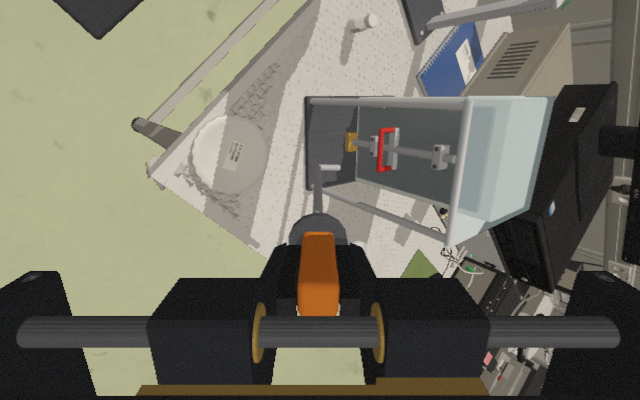

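View pics/t11.png

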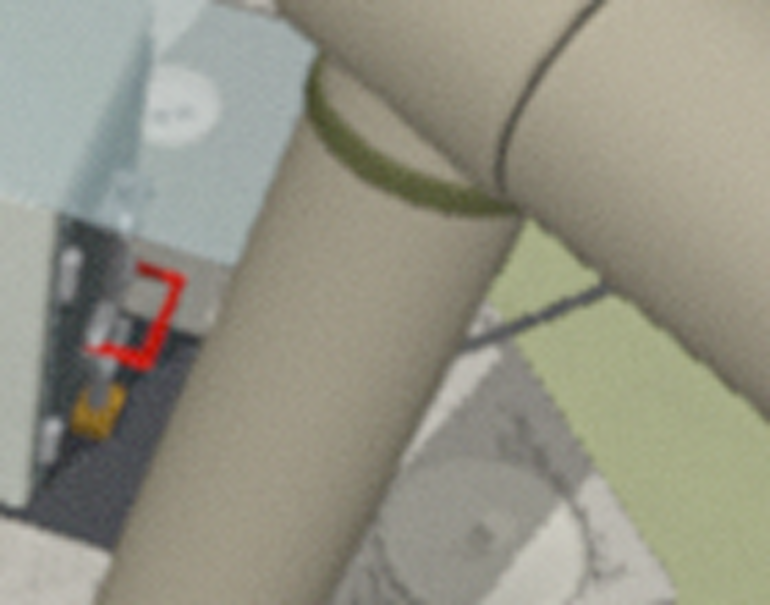

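```bash
cat >> plan.py <<'E'
def cur():
    s=r.read_state();R0=Ro.from_euler('xyz',s['tcp_rot'],degrees=True).as_matrix()
    h=s['position']+L*R0[:,2]; return s,R0,h,h+.028*R0[:,1]
E
python3 - <<'E'
from plan import *
s,R0,h,tip=cur();w=cam("wrist")
cy=np.array([-np.sin(np.radians(48)),np.cos(np.radians(48)),0])
print("hook",proj(w,h),"tip",proj(w,tip))
print("bar",proj(w,bar),proj(w,bar+.03*cy),proj(w,bar-.03*cy))
crop(w,"w12",300,90,480,230,4.4)
E
```

```text
hook [317.8921 166.5681] tip [340.7592 166.5686]
bar [377.5532 151.1758] [378.7384 131.5848] [376.4144 170.0015]
```

View pics/w12.png

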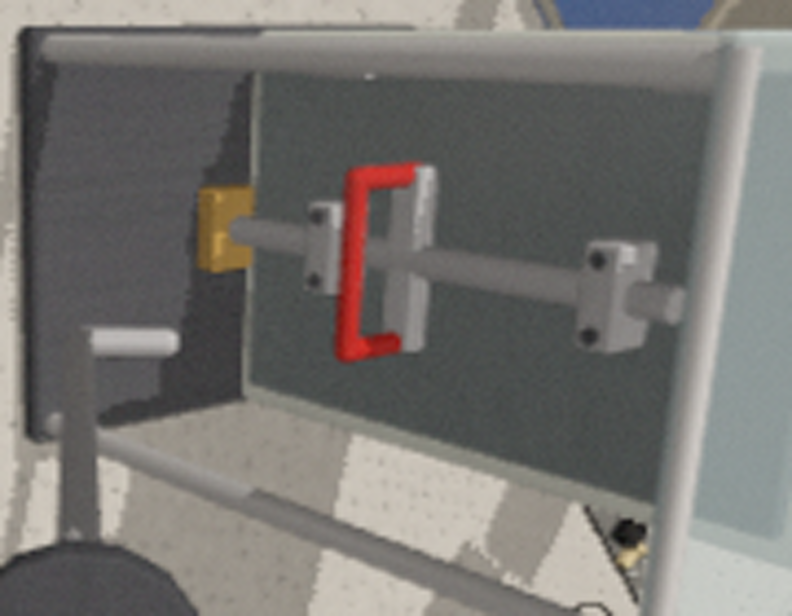

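```bash
python3 - <<'E'
from plan import *
w=cam("wrist")
A=onz(w,380.7,130.9,.110);B=onz(w,379.1,169.5,.110);print(A,B,(A+B)/2,np.linalg.norm(A-B),np.degrees(np.arctan2(*(A-B)[1::-1]))-90)
E
```

```text
[ 0.513  -0.0912  0.11  ] [ 0.5595 -0.1304  0.11  ] [ 0.5363 -0.1108  0.11  ] 0.06082171379697922 49.77725243683369
```

Request:
move_arm --rotation '[[0, 0, 0], [0, 0, 0], [0, 0, 0], [0, 0, 0], [0, 0, 0], [0, 0, 0]]' --slide '[[0.005, 0.005, -0.02], [0.014, 0.015, -0.04], [0.028, 0.03, -0.056], [0.042, 0.045, -0.056], [0.056, 0.06, -0.056], [0.056, 0.06, -0.056]]' --fingers '[1, 1, 1, 1, 1, 1]'

```text
time: 14.0
position: [0.4165, -0.2448, 0.2509]
tcp_rot: [144.1, 0.1, 137.9]
force: [-0.4, -1.4, -0.7]
grip_width: 0.2
```

```bash
python3 - <<'E'
from plan import *
s,R0,h,tip=cur();w=cam("wrist");print(h,tip,s['force'])
print("hook",proj(w,h),"tip",proj(w,tip))
b=np.array([.535,-.113,.11]);cy=np.array([-np.sin(np.radians(49)),np.cos(np.radians(49)),0])
print("bar",proj(w,b),proj(w,b+.03*cy),proj(w,b-.03*cy))
crop(w,"w13",290,90,450,230,5)
E
```

```text
[ 0.4958 -0.1571  0.0878] [ 0.5109 -0.1403  0.1043] [-0.4453 -1.3921 -0.7175]
hook [317.9053 166.5482] tip [340.7719 166.5484]
bar [365.6036 163.3745] [366.48  139.671] [364.7699 185.9226]
```

View pics/w13.png

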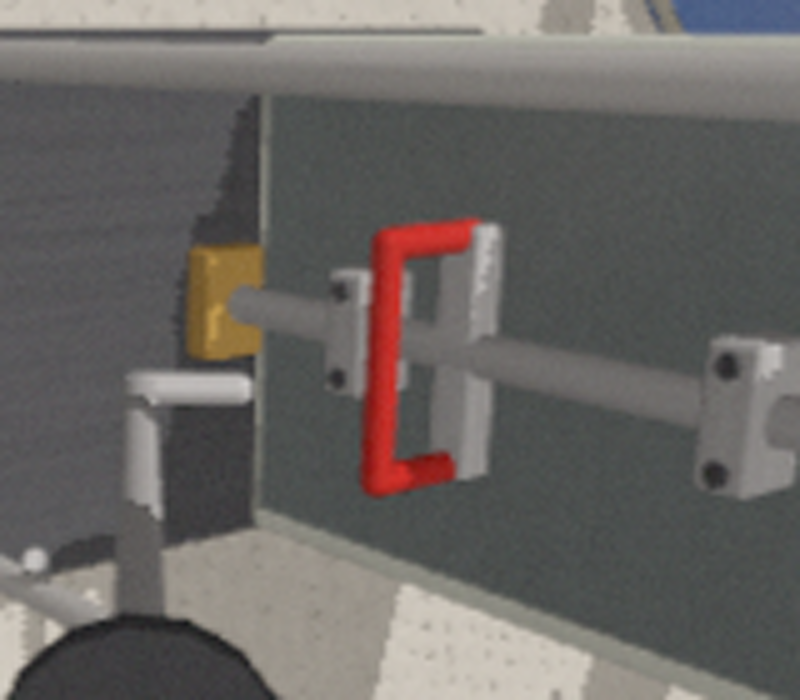

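```bash
python3 - <<'E'
from plan import *
s,R0,h,tip=cur();w=cam("wrist")
A=onz(w,367.6,138.6,.110);B=onz(w,366,186,.110);b=(A+B)/2;print(b,np.linalg.norm(A-B))
# in tool frame relative to hook
for bb in(b,np.array([.535,-.113,.11]),np.array([.5336,-.115,.110])):
    e=bb-h;cx=np.array([np.cos(.838),np.sin(.838),0]);print("in",e@cx,"side",e@np.array([-cx[1],cx[0],0]),"up",e[2])
E
```

```text
[ 0.5357 -0.1121  0.11  ] 0.061636330442441545
in 0.06094544161313445 side 0.0006976016244320325 up 0.022318643933739446
in 0.05980663169152144 side 0.0006639032259401106 up 0.02231864393373946
in 0.057383487193046166 side 0.0003666310619065256 up 0.02231864393373946
```

Request:
move_arm --rotation '[[0, 0, 0], [0, 0, 0], [0, 0, 0], [0, 0, 0], [0, 0, 0], [0, 0, 0]]' --slide '[[0.003, 0.003, -0.01], [0.01, 0.011, -0.01], [0.018, 0.02, -0.01], [0.027, 0.03, -0.01], [0.035, 0.039, -0.01], [0.035, 0.039, -0.01]]' --fingers '[1, 1, 1, 1, 1, 1]'

```text
time: 14.85
position: [0.4515, -0.2058, 0.2404]
tcp_rot: [144.0, 0.0, 137.9]
force: [-0.0, -1.5, -1.3]
grip_width: 0.2
```

```bash
python3 - <<'E'
from plan import *
s,R0,h,tip=cur();w=cam("wrist");print(h,tip,s['force'])
b=np.array([.5355,-.1125,.11]);cx=np.array([np.cos(.838),np.sin(.838),0]);print("in",(b-h)@cx)
crop(w,"w14",290,90,450,230,5);d=cam("top");crop(d,"t14",360,150,500,260,5.5)
E
```

```text
[ 0.5308 -0.118   0.0775] [ 0.546  -0.1012  0.0939] [-0.0434 -1.4698 -1.3472]
in 0.007262041598998234
```

View pics/w14.png

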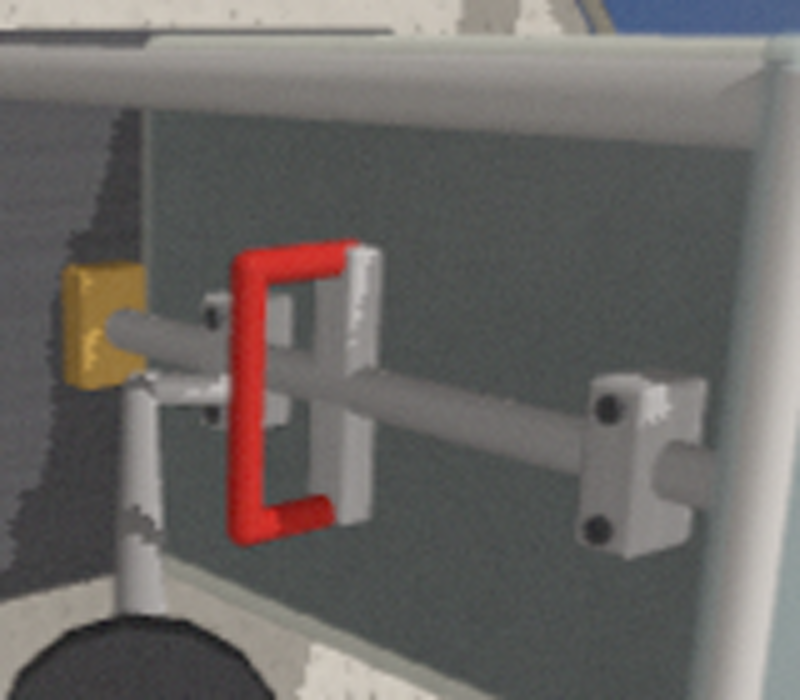

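View pics/t14.png

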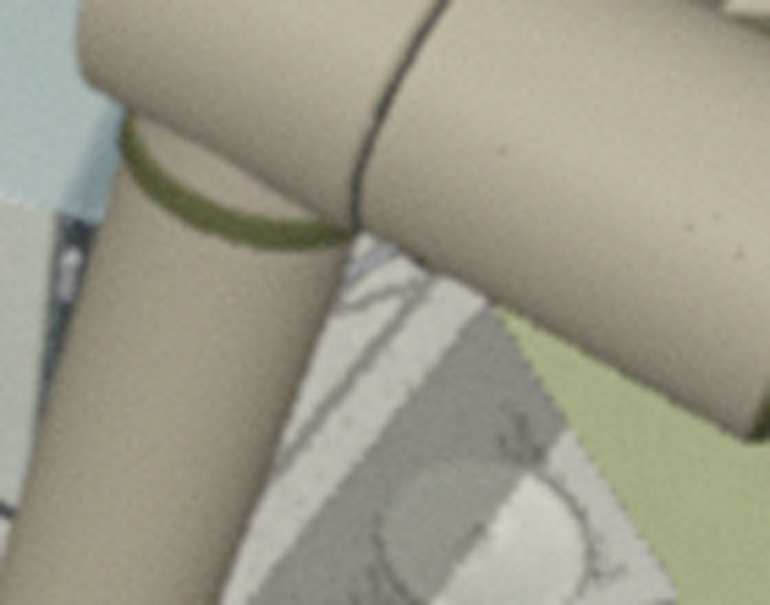

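Request:
move_arm --rotation '[[0, 0, 0], [0, 0, 0], [0, 0, 0], [0, 0, 0], [0, 0, 0]]' --slide '[[0.0015, 0.0015, 0.002], [0.0015, 0.0015, 0.006], [0.0015, 0.0015, 0.01], [0.0015, 0.0015, 0.014], [0.0015, 0.0015, 0.014]]' --fingers '[1, 1, 1, 1, 1]'

```text
time: 15.58
position: [0.4526, -0.2053, 0.2547]
tcp_rot: [144.0, 0.0, 137.8]
force: [1.0, 0.4, -2.0]
grip_width: 0.197
```

```bash
python3 - <<'E'
from plan import *
s,R0,h,tip=cur();w=cam("wrist");print(h,tip,s['force'])
b=np.array([.5355,-.1125,.11]);cx=np.array([np.cos(.838),np.sin(.838),0]);print("in",(b-h)@cx)
crop(w,"w15",290,90,450,230,5)
E
```

```text
[ 0.5321 -0.1178  0.0917] [ 0.5473 -0.101   0.1081] [ 0.981   0.3749 -1.965 ]
in 0.006183803887153334
```

View pics/w15.png

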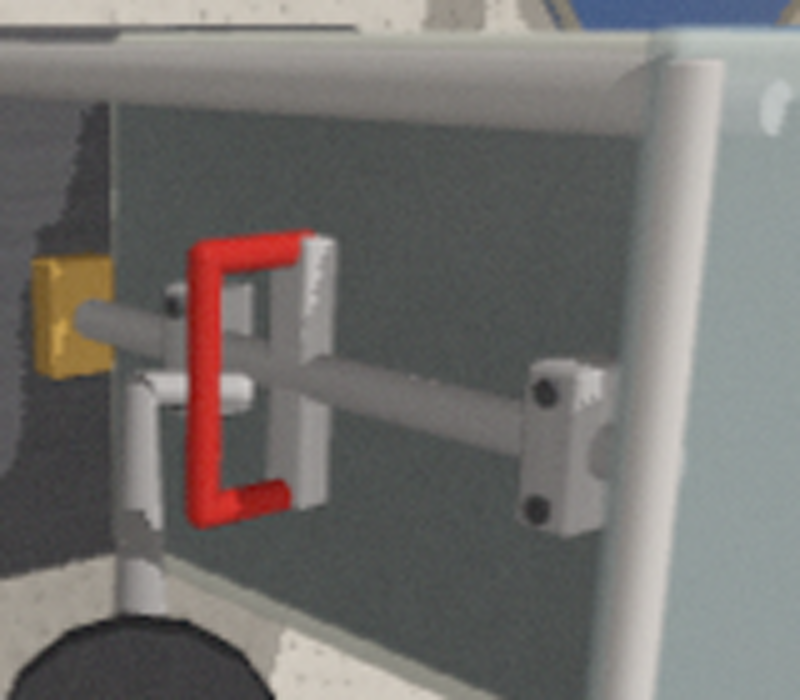

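Request:
move_arm --rotation '[[0, 0, 0], [0, 0, 0], [0, 0, 0], [0, 0, 0], [0, 0, 0], [0, 0, 0], [0, 0, 0], [0, 0, 0], [0, 0, 0], [0, 0, 0]]' --slide '[[0, 0, 0.003], [0, 0, 0.007], [0, 0, 0.012], [0, 0, 0.018], [0, 0, 0.024], [0, 0, 0.03], [0, 0, 0.036], [0, 0, 0.041], [0, 0, 0.044], [0, 0, 0.044]]' --fingers '[1, 1, 1, 1, 1, 1, 1, 1, 1, 1]'

```text
time: 16.88
position: [0.4526, -0.2053, 0.2985]
tcp_rot: [144.0, 0.0, 137.8]
force: [-0.5, -0.3, -1.4]
grip_width: 0.198
```

```bash
python3 - <<'E'
from plan import *
s,R0,h,tip=cur();w=cam("wrist");print(h,tip,s['force'],s['ft_torque'])
cv2.imwrite("pics/w16.png",w["img"]);crop(w,"w16c",270,70,450,230,4.4)
E
```

```text
[ 0.5321 -0.1177  0.1355] [ 0.5473 -0.1009  0.152 ] [-0.526  -0.2987 -1.4344] [-0.7134  0.4946  0.0248]
```

View pics/w16c.png

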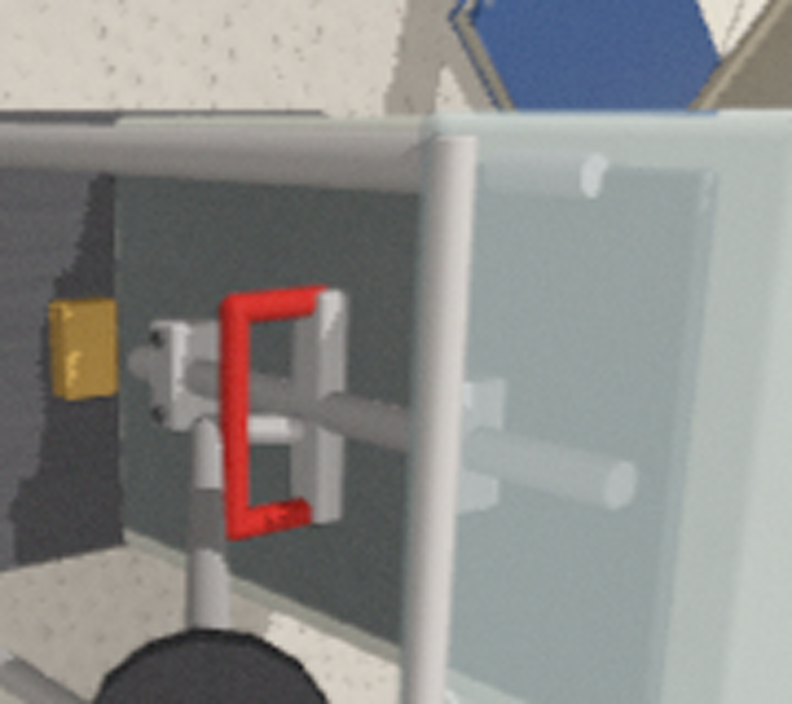

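```bash
cat >> plan.py <<'E'
def barz(w,u,v,b=(.5355,-.1125)):
    a=proj(w,[*b,.10]);c=proj(w,[*b,.16]); k=(u-a[0])/(c[0]-a[0]); return .10+.06*k,a,c
E
python3 - <<'E'
from plan import *
w=cam("wrist");print(barz(w,324,163.7))
E
```

```text
(np.float64(0.13807891912440007), array([305.91  , 160.5356]), array([334.414 , 168.8075]))
```

Request:
move_arm --rotation '[[0, 0, 0], [0, 0, 0], [0, 0, 0]]' --slide '[[0, 0, 0.002], [0, 0, 0.004], [0, 0, 0.004]]' --fingers '[1, 1, 1]'

```text
time: 17.35
position: [0.4526, -0.2053, 0.3025]
tcp_rot: [144.0, 0.0, 137.8]
force: [-0.6, -1.0, -1.2]
grip_width: 0.2
```

```bash
python3 - <<'E'
from plan import *
s,R0,h,tip=cur();print(h,s['force'],s['ft_torque'])
E
```

```text
[ 0.532  -0.1176  0.1395] [-0.6307 -1.0079 -1.1562] [-0.7521  0.5656 -0.0493]
```

Request:
move_arm --rotation '[[0, 0, 0], [0, 0, 0], [0, 0, 0]]' --slide '[[0, 0, 0.002], [0, 0, 0.003], [0, 0, 0.003]]' --fingers '[1, 1, 1]'

```text
time: 17.73
position: [0.4526, -0.2053, 0.3054]
tcp_rot: [144.0, -0.0, 137.8]
force: [-0.6, -1.0, -1.1]
grip_width: 0.193
```

```bash
python3 - <<'E'
from plan import *
s,R0,h,tip=cur();print(h,s['force'],s['ft_torque'])
w=cam("wrist");crop(w,"w17",270,70,450,230,4.4)
E
```

```text
[ 0.532  -0.1176  0.1424] [-0.6285 -0.9862 -1.0811] [-0.7672  0.5248 -0.0197]
```

View pics/w17.png

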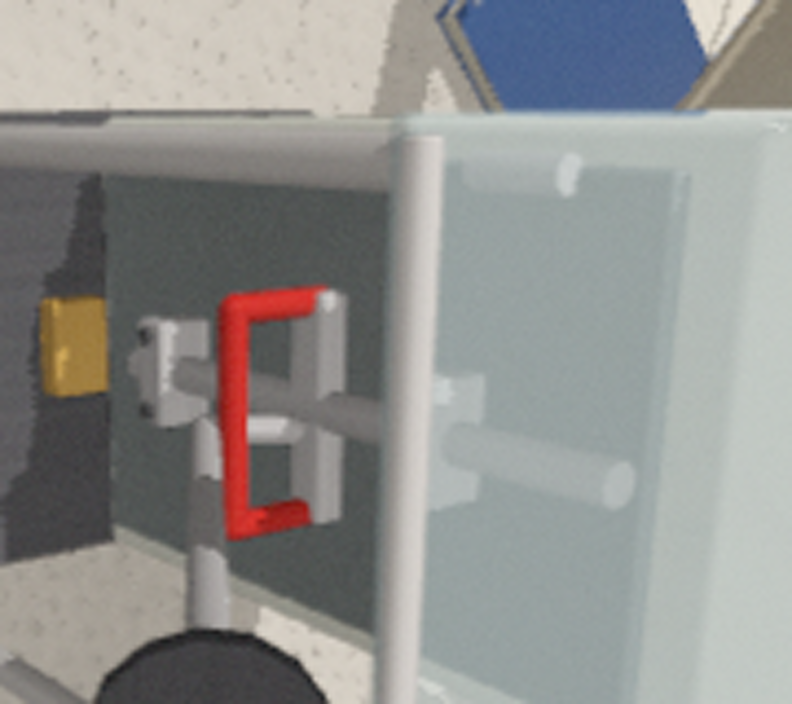

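Request:
move_arm --rotation '[[0, 0, 0], [0, 0, 0], [0, 0, 0]]' --slide '[[0, 0, 0.001], [0, 0, 0.003], [0, 0, 0.003]]' --fingers '[1, 1, 1]'

```text
time: 18.15
position: [0.4526, -0.2053, 0.3085]
tcp_rot: [144.0, 0.0, 137.8]
force: [-0.8, -0.7, -3.6]
grip_width: 0.202
```

```bash
python3 - <<'E'
from plan import *
s,R0,h,tip=cur();print(h,s['force'],s['ft_torque'])
E
```

```text
[ 0.532  -0.1176  0.1455] [-0.8259 -0.7433 -3.6482] [-0.8038  0.5253  0.1046]
```

Request:
move_arm --rotation '[[0, 0, 0], [0, 0, 0], [0, 0, 0]]' --slide '[[0, 0, 0.001], [0, 0, 0.002], [0, 0, 0.002]]' --fingers '[1, 1, 1]'

```text
time: 18.52
position: [0.4525, -0.2047, 0.3096]
tcp_rot: [144.0, -0.1, 137.8]
force: [4.3, 3.0, -11.6]
grip_width: 0.198
```

```bash
python3 - <<'E'
from plan import *
s,R0,h,tip=cur();print(h,s['force'],s['ft_torque'])
w=cam("wrist");crop(w,"w18",270,70,450,230,4.4)
E
```

```text
[ 0.5316 -0.1168  0.1466] [  4.2538   2.9666 -11.5635] [-1.1165  0.6458 -0.0936]
```

View pics/w18.png

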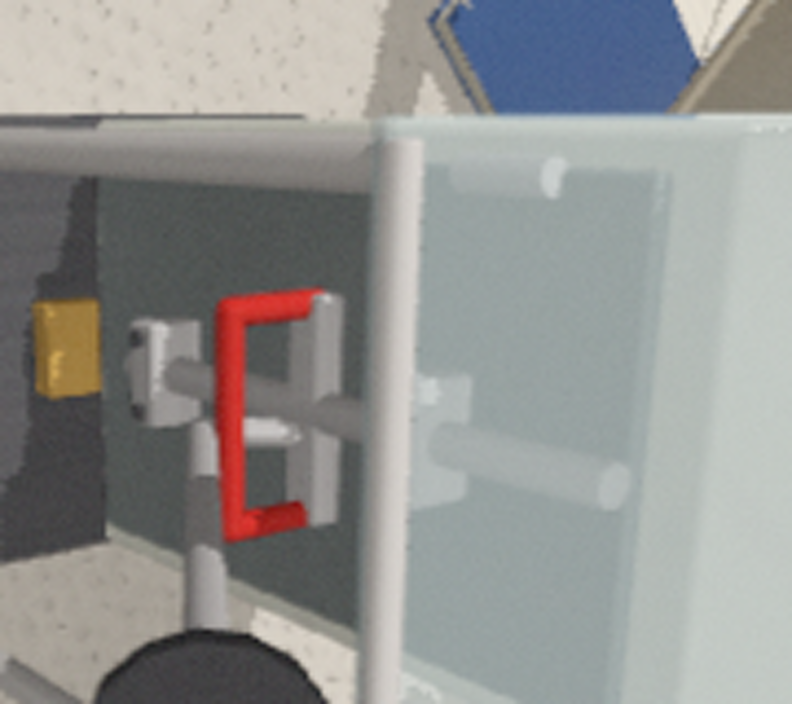

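Request:
move_arm --rotation '[[0, 0, 0], [0, 0, 0], [0, 0, 0], [0, 0, 0], [0, 0, 0], [0, 0, 0]]' --slide '[[0, 0, -0.003], [0, 0, -0.009], [0, 0, -0.016], [0, 0, -0.023], [0, 0, -0.03], [0, 0, -0.03]]' --fingers '[1, 1, 1, 1, 1, 1]'

```text
time: 19.32
position: [0.4525, -0.2051, 0.2799]
tcp_rot: [144.0, -0.1, 137.8]
force: [-0.1, -0.7, -0.8]
grip_width: 0.2
```

```bash
python3 - <<'E'
from plan import *
s,R0,h,tip=cur();print(h,tip,s['force'],s['ft_torque'])
w=cam("wrist");crop(w,"w19",270,70,450,230,4.4)
E
```

```text
[ 0.5318 -0.1173  0.1169] [ 0.5471 -0.1005  0.1334] [-0.0945 -0.6517 -0.7989] [-0.3217  0.0835  0.0479]
```

View pics/w19.png

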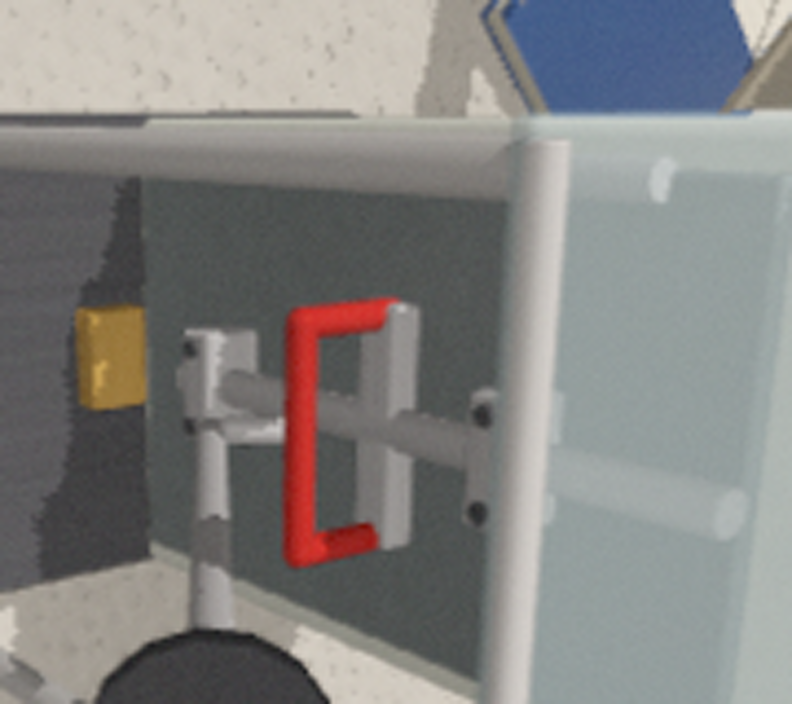

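Request:
move_arm --rotation '[[0, 0, 0], [0, 0, 0], [0, 0, 0], [0, 0, 0], [0, 0, 0], [0, 0, 0], [0, 0, 0], [0, 0, 0]]' --slide '[[-0.007, -0.0075, -0.003], [-0.018, -0.02, -0.003], [-0.032, -0.035, -0.003], [-0.046, -0.051, -0.003], [-0.06, -0.067, 0.01], [-0.075, -0.083, 0.03], [-0.09, -0.1, 0.05], [-0.09, -0.1, 0.06]]' --fingers '[1, 1, 1, 1, 1, 1, 1, 1]'

```text
time: 20.38
position: [0.3615, -0.3069, 0.341]
tcp_rot: [144.1, 0.0, 137.7]
force: [0.0, -0.2, -1.1]
grip_width: 0.202
```

```bash
python3 - <<'E'
from plan import *
s,R0,h,tip=cur();print(h,s['position'],s['force'],s['joint_pos'])
R=Ro.from_matrix(R0)
for y in(48,10,-17.5):print(y,(Ro.from_matrix(toolR(0,y))*R.inv()).as_rotvec())
w=cam("wrist");cv2.imwrite("pics/w20.png",w["img"]);d=cam("top");crop(d,"t20",330,130,480,280,5)
E
```

```text
[ 0.4412 -0.2196  0.1779] [ 0.3615 -0.3069  0.341 ] [ 0.0074 -0.221  -1.129 ] [ -73.0846   13.6247   73.9516   32.376   109.4816 -114.3711]
48 [-0.4645  0.4217  0.0056]
10 [-0.3072  0.5597 -0.6355]
-17.5 [-0.1713  0.6389 -1.0982]
```

View pics/w20.png

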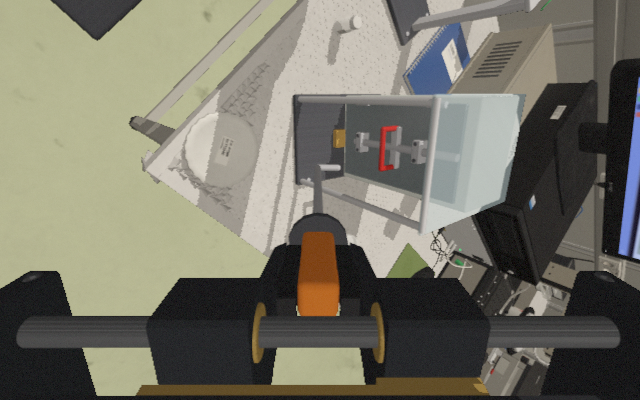

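Request:
move_arm --rotation '[[-0.058, 0.053, 0.001], [-0.116, 0.105, 0.001], [-0.174, 0.158, 0.002], [-0.232, 0.211, 0.003], [-0.29, 0.264, 0.004], [-0.348, 0.316, 0.004], [-0.406, 0.369, 0.005], [-0.4645, 0.4217, 0.0056], [-0.4645, 0.4217, 0.0056]]' --slide '[[-0.003, 0.004, 0.003], [-0.007, 0.009, 0.006], [-0.01, 0.013, 0.01], [-0.013, 0.018, 0.015], [-0.017, 0.022, 0.015], [-0.02, 0.027, 0.015], [-0.024, 0.032, 0.015], [-0.027, 0.037, 0.015], [-0.027, 0.037, 0.015]]' --fingers '[1, 1, 1, 1, 1, 1, 1, 1, 1]'

```text
time: 21.6
position: [0.3361, -0.2668, 0.355]
tcp_rot: [179.9, -0.2, 138.3]
force: [-0.3, 0.5, -1.7]
grip_width: 0.199
```

Request:
move_arm --rotation '[[0, 0, -0.09], [0, 0, -0.18], [0, 0, -0.27], [0, 0, -0.36], [0, 0, -0.45], [0, 0, -0.54], [0, 0, -0.63], [0, 0, -0.72], [0, 0, -0.81], [0, 0, -0.9], [0, 0, -0.99], [0, 0, -1.08]]' --slide '[[-0.005, 0.03, 0], [-0.01, 0.07, 0], [-0.015, 0.11, 0], [-0.015, 0.15, 0], [-0.015, 0.19, 0], [-0.015, 0.23, 0], [-0.015, 0.27, 0], [-0.015, 0.31, 0], [-0.01, 0.36, 0], [0, 0.4, 0], [0.01, 0.44, 0], [0.02, 0.48, 0]]' --fingers '[1, 1, 1, 1, 1, 1, 1, 1, 1, 1, 1, 1]'

```text
time: 23.1
position: [0.3557, 0.2133, 0.3548]
tcp_rot: [-179.9, -0.2, 76.1]
force: [1.0, -0.3, -0.5]
grip_width: 0.196
```

```bash
python3 - <<'E'
from plan import *
s,R0,h,tip=cur();print(h,s['position'],s['tcp_rot'],s['force'],s['joint_pos'])
R=Ro.from_matrix(R0);print((Ro.from_matrix(toolR(0,-17.5))*R.inv()).as_rotvec())
w=cam("wrist");cv2.imwrite("pics/w21.png",w["img"]);d=cam("scene");crop(d,"s21",180,80,430,330,3)
print(proj(w,h),proj(w,tip),(proj(d,h)-[180,80])*3,(proj(d,h+[0,0,.199])-[180,80])*3)
E
```

```text
[0.3556 0.214  0.1534] [0.3557 0.2133 0.3548] [-179.9206   -0.1905   76.0788] [ 1.0137 -0.2739 -0.5154] [ 14.3509   3.5773  75.6884   0.209  100.7139  28.3109]
[-0.0036 -0.0004 -0.0625]
[317.7389 166.5251] [340.6017 166.5352] [185.5393 420.4825] [158.6388 267.6987]
```

View pics/w21.png

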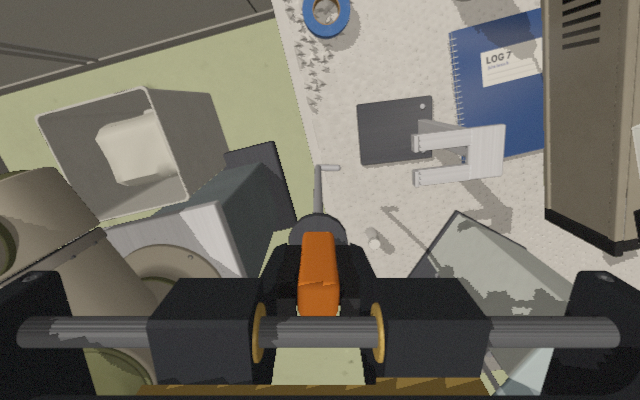

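View pics/s21.png

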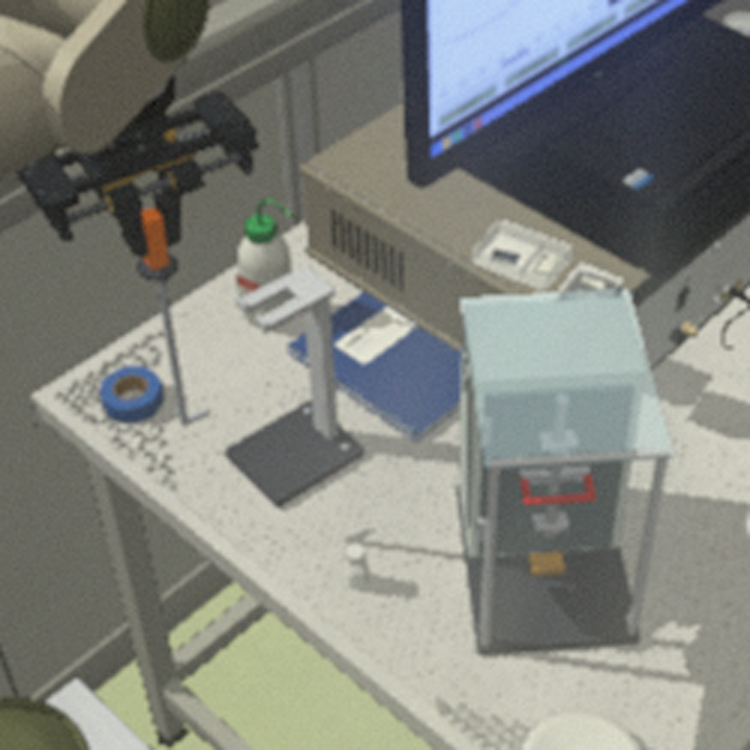

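Request:
move_arm --rotation '[[-0.001, 0, -0.02], [-0.002, 0, -0.04], [-0.0036, 0, -0.0625], [-0.0036, 0, -0.0625], [-0.0036, 0, -0.0625], [-0.0036, 0, -0.0625]]' --slide '[[0.005, 0.003, -0.02], [0.01, 0.006, -0.04], [0.015, 0.009, -0.06], [0.02, 0.011, -0.08], [0.02, 0.011, -0.1], [0.02, 0.011, -0.1]]' --fingers '[1, 1, 1, 1, 1, 1]'

```text
time: 23.95
position: [0.375, 0.222, 0.2542]
tcp_rot: [-179.9, 0.1, 72.6]
force: [0.6, 0.5, -1.2]
grip_width: 0.198
```

```bash
python3 - <<'E'
from plan import *
s,R0,h,tip=cur();print(s['position'],s['tcp_rot'],s['force'])
print(np.array([.4801,.2113,.2524])-s['position'])
w=cam("wrist");crop(w,"w22",220,80,520,300,2.6);d=cam("scene");crop(d,"s22",210,110,310,260,5)
E
```

```text
[0.375  0.222  0.2542] [-179.8828    0.1282   72.6217] [ 0.5835  0.5454 -1.1574]
[ 0.1051 -0.0107 -0.0018]
```

View pics/w22.png

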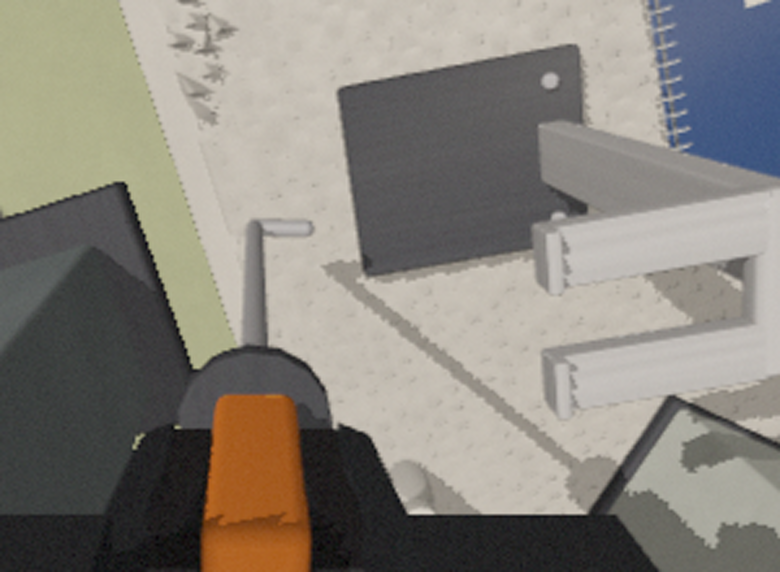

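View pics/s22.png

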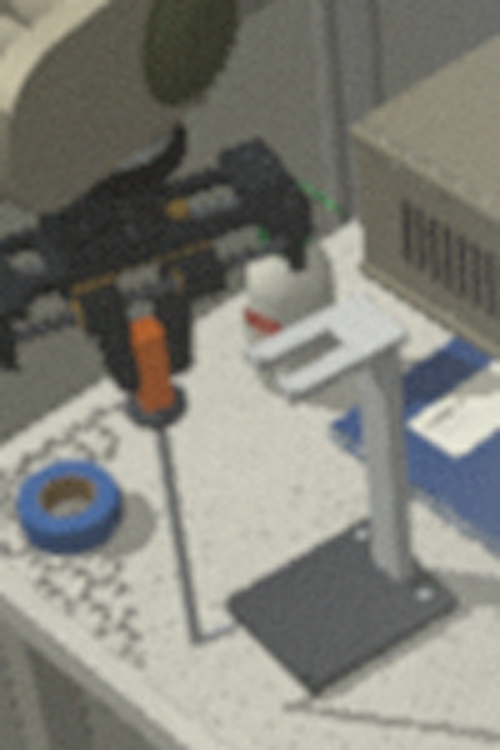

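Request:
move_arm --rotation '[[0, 0, 0], [0, 0, 0], [0, 0, 0], [0, 0, 0], [0, 0, 0], [0, 0, 0]]' --slide '[[0.01, 0, 0], [0.022, -0.0005, 0], [0.034, -0.002, 0], [0.0455, -0.0033, 0], [0.056, -0.0047, 0], [0.056, -0.0047, 0]]' --fingers '[1, 1, 1, 1, 1, 1]'

```text
time: 24.8
position: [0.4322, 0.2179, 0.2551]
tcp_rot: [179.9, 0.1, 72.6]
force: [-0.7, 0.3, -1.3]
grip_width: 0.202
```

```bash
python3 - <<'E'
from plan import *
s,R0,h,tip=cur();print(s['position'],s['tcp_rot'],s['force'])
print(np.array([.4801,.2113,.2524])-s['position'])
w=cam("wrist");crop(w,"w23",220,80,520,300,2.6);d=cam("scene");crop(d,"s23",210,110,310,260,5)
E
```

```text
[0.4322 0.2179 0.2551] [179.9325   0.0761  72.6107] [-0.6662  0.337  -1.3319]
[ 0.0479 -0.0066 -0.0027]
```

View pics/w23.png

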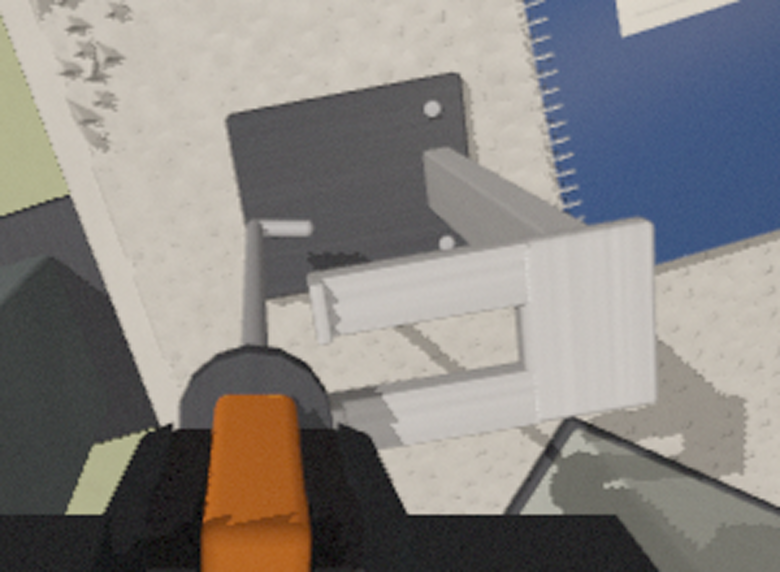

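View pics/s23.png

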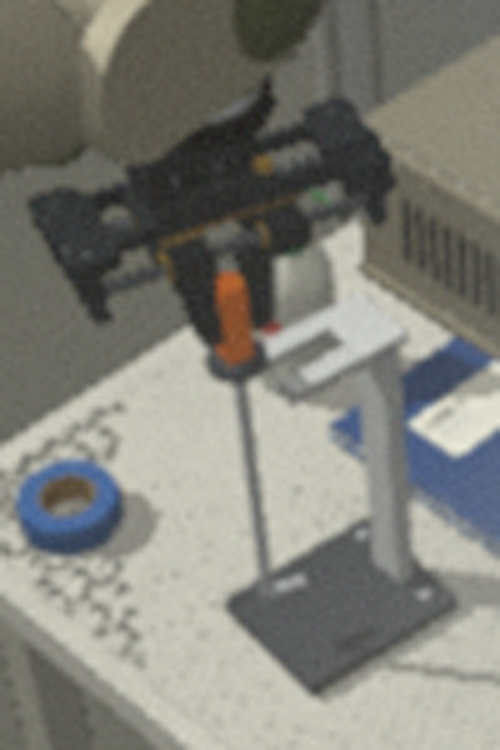

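Request:
move_arm --rotation '[[0, 0, 0], [0, 0, 0], [0, 0, 0], [0, 0, 0], [0, 0, 0], [0, 0, 0]]' --slide '[[0.01, -0.0013, 0], [0.02, -0.0026, 0], [0.03, -0.004, 0], [0.04, -0.0054, 0], [0.048, -0.0066, 0], [0.048, -0.0066, 0]]' --fingers '[1, 1, 1, 1, 1, 1]'

```text
time: 25.65
position: [0.48, 0.2113, 0.2551]
tcp_rot: [179.9, 0.1, 72.6]
force: [0.5, -0.0, -1.0]
grip_width: 0.2
```

```bash
python3 - <<'E'
from plan import *
s,R0,h,tip=cur();print(s['position'],s['tcp_rot'],s['force'])
print(np.array([.4801,.2113,.2364])-s['position'])
w=cam("wrist");crop(w,"w24",220,80,520,300,2.6);d=cam("scene");crop(d,"s24",210,110,310,260,5)
E
```

```text
[0.48   0.2113 0.2551] [179.9293   0.0733  72.62  ] [ 0.4501 -0.0421 -0.9627]
[ 0.0001 -0.     -0.0187]
```

View pics/w24.png

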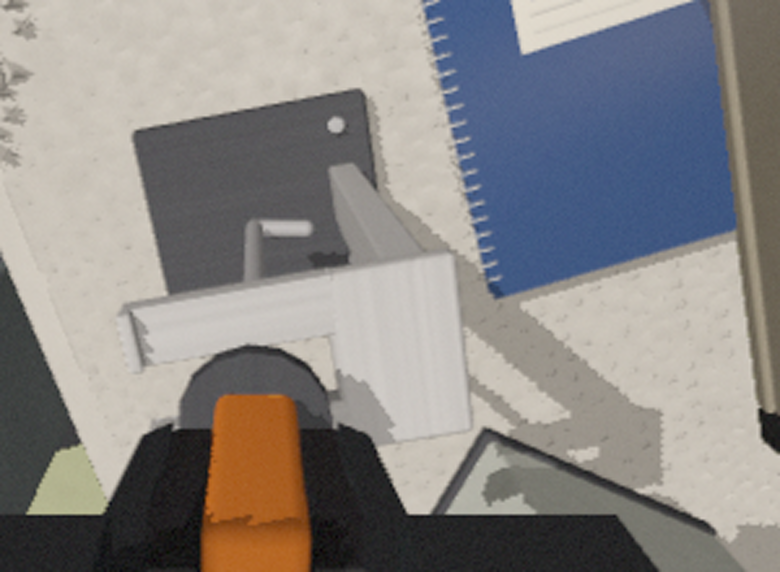

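View pics/s24.png

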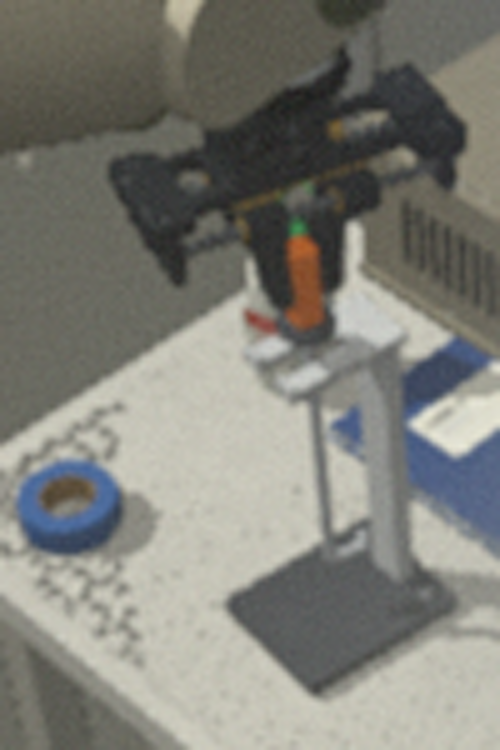

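Shank is in the slot. Lower onto the fork.

Request:
move_arm --rotation '[[0, 0, 0], [0, 0, 0], [0, 0, 0], [0, 0, 0], [0, 0, 0]]' --slide '[[0, 0, -0.006], [0, 0, -0.012], [0, 0, -0.016], [0, 0, -0.018], [0, 0, -0.018]]' --fingers '[1, 1, 1, 1, 1]'

```text
time: 26.38
position: [0.4796, 0.2115, 0.2373]
tcp_rot: [179.9, 0.1, 72.6]
force: [-0.4, 0.2, -1.2]
grip_width: 0.199
```

```bash
python3 - <<'E'
from plan import *
s,R0,h,tip=cur();print(s['position'],s['tcp_rot'],s['force'])
E
```

```text
[0.4796 0.2115 0.2373] [179.9208   0.0688  72.6425] [-0.352   0.2068 -1.211 ]
```

Request:
move_arm --rotation '[[0, 0, 0], [0, 0, 0], [0, 0, 0]]' --slide '[[0, 0, -0.0007], [0, 0, -0.001], [0, 0, -0.001]]' --fingers '[1, 1, 1]'

```text
time: 26.75
position: [0.4796, 0.2115, 0.2364]
tcp_rot: [179.9, 0.1, 72.6]
force: [-0.5, 0.3, -0.8]
grip_width: 0.198
```

```bash
python3 - <<'E'
from plan import *
s,R0,h,tip=cur();print(s['position'],s['tcp_rot'],s['force'])
E
```

```text
[0.4796 0.2115 0.2364] [179.9027   0.0608  72.6385] [-0.4815  0.3381 -0.7624]
```

Request:
move_arm --rotation '[[0, 0, 0], [0, 0, 0], [0, 0, 0]]' --slide '[[0, 0, -0.0005], [0, 0, -0.001], [0, 0, -0.001]]' --fingers '[1, 1, 1]'

```text
time: 27.12
position: [0.4797, 0.2115, 0.2364]
tcp_rot: [179.8, 0.0, 72.6]
force: [-2.7, -1.9, 6.3]
grip_width: 0.205
```

```bash
python3 - <<'E'
from plan import *
s,R0,h,tip=cur();print(s['position'],s['tcp_rot'],s['force'])
d=cam("scene");crop(d,"s25",210,110,310,260,5)
E
```

```text
[0.4797 0.2115 0.2364] [179.8304   0.0277  72.6411] [-2.728  -1.8767  6.3384]
```

View pics/s25.png

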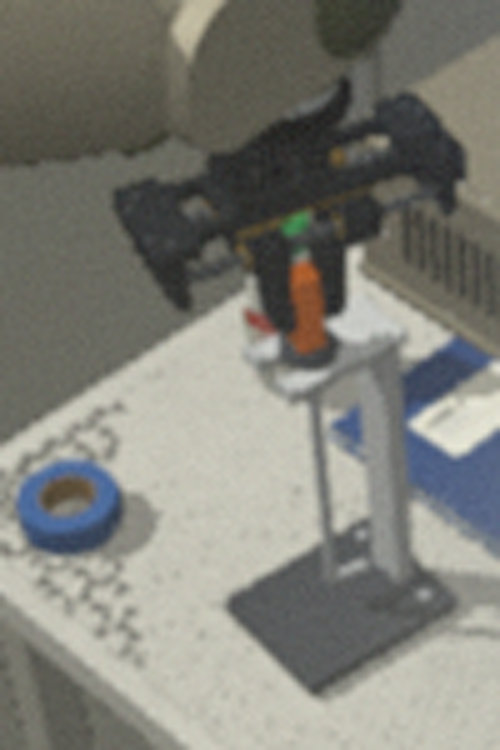

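Request:
move_arm --rotation '[[0, 0, 0], [0, 0, 0], [0, 0, 0], [0, 0, 0], [0, 0, 0], [0, 0, 0], [0, 0, 0], [0, 0, 0]]' --slide '[[0, 0, 0.001], [0, 0, 0.001], [0, 0, 0.001], [0, 0, 0.001], [0, 0, 0.001], [0, 0, 0.001], [0, 0, 0.001], [0, 0, 0.001]]' --fingers '[1, 0.5, 0.3, 0, -0.3, -0.6, -0.6, -0.6]'

```text
time: 28.18
position: [0.4795, 0.2115, 0.2363]
tcp_rot: [179.9, 0.1, 72.6]
force: [1.1, -0.5, -0.3]
grip_width: 0.797
```

Request:
move_arm --rotation '[[0, 0, 0], [0, 0, 0], [0, 0, 0], [0, 0, 0], [0, 0, 0], [0, 0, 0], [0, 0, 0], [0, 0, 0]]' --slide '[[0, 0, 0.01], [0, 0, 0.03], [0, 0, 0.06], [0, 0, 0.09], [0, 0, 0.12], [0, 0, 0.15], [0, 0, 0.18], [0, 0, 0.18]]' --fingers '[-0.6, -0.6, -0.6, -0.6, -0.6, -0.6, -0.6, -0.6]'

```text
time: 29.18
position: [0.4798, 0.2115, 0.4186]
tcp_rot: [179.7, -0.1, 72.6]
force: [-0.7, 0.4, -0.4]
grip_width: 0.799
```

```bash
python3 - <<'E'
from plan import *
s=r.read_state();print(s['position'],s['force'],s['grip_width'])
w=cam("wrist");crop(w,"w26",220,80,420,240,4);d=cam("scene");crop(d,"s26",200,110,420,330,3.5);t=cam("top");cv2.imwrite("pics/t26.png",t["img"])
E
```

```text
[0.4798 0.2115 0.4186] [-0.6648  0.4448 -0.3661] 0.7988066076832895
```

View pics/w26.png

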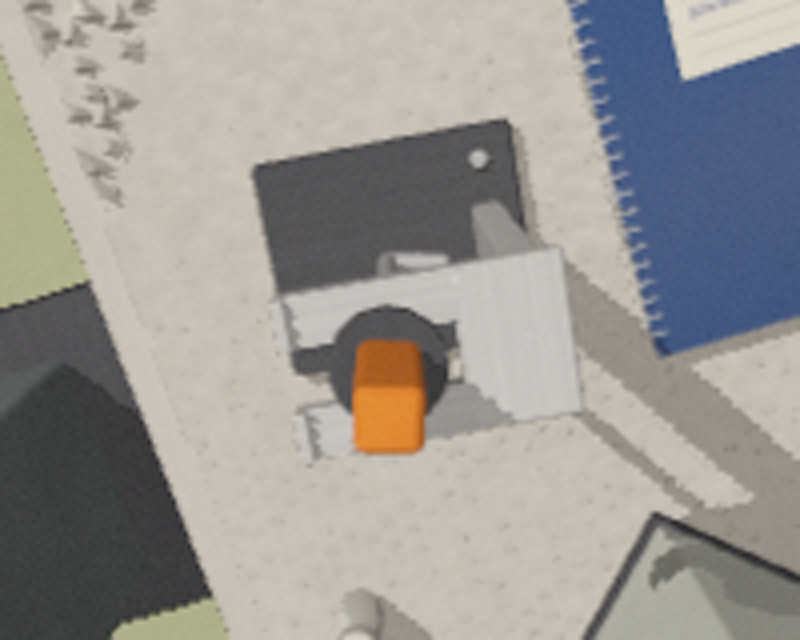

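View pics/s26.png

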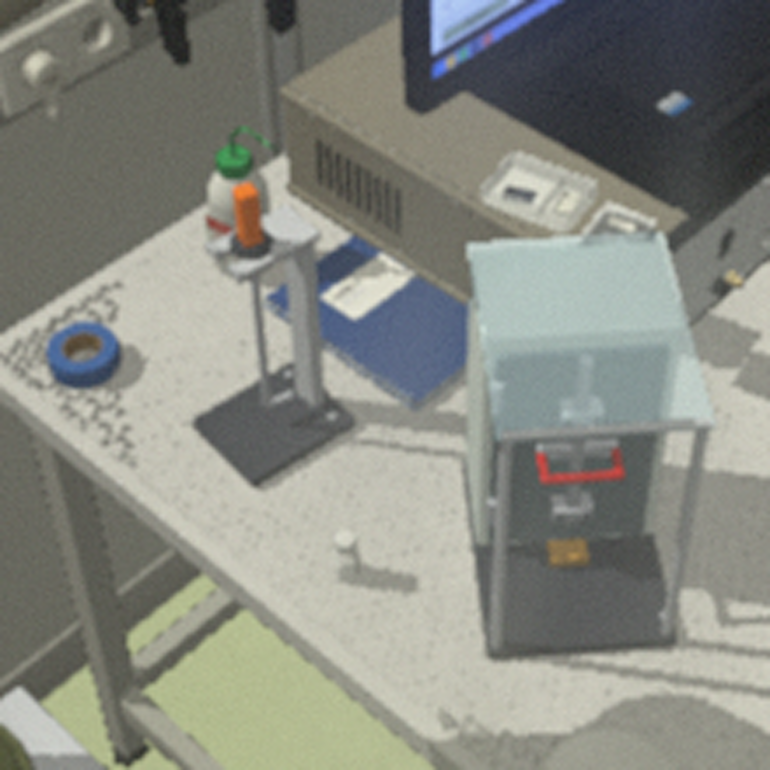

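```bash
python3 - <<'E'
from plan import *
s=cam("scene");t=cam("top")
def c(d,lo,hi,box):
    m=cv2.inRange(cv2.cvtColor(d["img"],cv2.COLOR_BGR2HSV),lo,hi);x0,y0,x1,y1=box
    ys,xs=np.nonzero(m[y0:y1,x0:x1]);return xs.mean()+x0,ys.mean()+y0
o=((3,150,110),(18,255,255))
print("grip",two(s,c(s,*o,(255,150,285,190)),t,c(t,*o,(270,205,300,235))))
bs=(200+580/3.5,110+469/3.5)
a=proj(s,[.5345,-.1135,.11]);b=proj(s,[.5345,-.1135,.155]);print("bar z",.11+.045*(bs[1]-a[1])/(b[1]-a[1]),bs,b)
r.sign_off();print(r.read_state()['time'])
E
```

```text
grip (array([0.4794, 0.2124, 0.2683]), np.float64(0.0011051468878352196))
bar z 0.1559865747189447 (365.7142857142857, 244.0) [367.0535 244.2211]
the job is handed in; nothing more can be done
the job is handed in; nothing more can be done
```

The bolt is raised to its stop and the hooked rod is back in its fork, upright and let go. I handed the job in at about 29 s of the 72 s allowed.

I took the rod from the fork, leaned it back 36° under the clear roof and hooked it beneath the red bar. I pulled the bolt up until the wrist force rose to about 12 N at the stop. Then I unhooked the rod, hung it back on its collar and moved the open gripper about 18 cm above it.

**Last checks:**
- **Bolt:** the bar measured about 156 mm above the table in the scene view, against 155 mm expected when fully up. It stayed there after the rod was withdrawn.
- **Rod:** the handle's centre triangulated to (0.479, 0.212, 0.268), within about 1 mm of where it first hung. It looks upright in the scene and wrist views.
- **Other things:** the tape roll and vial look untouched in the pictures. I did not measure them or check the dish closely at the end.

**What disagreed:**
- **Fingertips:** the pictures put them about 20 mm behind the reported TCP, not 11 mm ahead as the text says. A small force probe (no contact where the text's figure would have hit the collar) agreed, so I gripped about 27 mm lower than the text implied.
- **Bar position:** the fixed cameras and the wrist camera first differed by about 5 mm. I used the wrist view for the hooking.

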